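Hang the chromatography column on its anti-lift peg

ROBOT

A 6-joint arm with a two-finger parallel gripper is mounted at the origin on the work surface. World frame = base frame: x ahead of the robot, y to its left, z up, the work surface at z = 0. Lengths are in mm, angles in rad, forces in N, time in s.
With the tool pointing down it reaches from about 375 to 750 mm from the base axis. Payload 9 kg.
Tool frame: the origin (TCP) lies at the very end of the fingers, on their centre line; the grasp point (between the pads) lies 19 mm behind it (ctrl.pinch_z is the distance from the TCP to the grasp point, in mm); z points along the fingers, y is the line along which they close (so a half turn about z gives the same grasp; the last joint's range is limited). The gripper opens to 85 mm and grips with 20 to 120 N. Pads are 22 mm wide; open, the fingers measure 114 mm over their backs; the gripper's body (76 mm by 85 mm) begins 54 mm behind the grasp point. The pads swing forward as they close: fully open they stand 13 mm farther back than shut.
Start: joints at [1.068, 0.104, 0.097, 1.564, 0, 1.353], TCP at [168.584, 575.864, 203.531] pointing down, gripper open.
Joint ranges: [-2.99, 2.99], [-0.84, 1.86], [-1.1, 1.16], [-1.84, 2.11], [-1.51, 1.56], [-3.14, 3.14]. Speed limits (rad/s): [2.22, 2.22, 2.57, 3.14, 3.14, 3.14].

INTERFACE

Orientations are given as a unit quaternion [w, x, y, z].
In Python, from plant import ctrl, capture, get_calibration, order, masks_of, place_of gives the robot as it stands.
- The arm moves only by the tool move_arm, never from a script. Its argument "moves" is a list of rows, each an object of numbers: "grip": the opening, from -1 (shut) to 1 (fully open), so that 0 is half open; "tx", "ty", "tz": the shift along the tool's x, y, z in cm; "ax", "ay", "az": the turn, a rotation vector about the tool's x, y, z in degrees. In form: [{"grip": .., "tx": .., "ty": .., "tz": .., "ax": .., "ay": .., "az": ..}, ...]. A call has 1 to 8 rows; each row shifts and turns the commanded pose from where the row before left it, along the tool's axes as they then stand; what a row does not reach is not made up. A row lasts 1/8 s, in which the tool goes at most 62.5 mm and 10.7 degrees, less where a joint would pass 70% of its speed; a pose out of reach is approached as far as the arm can. A call is refused whole if a number of a shift passes 6.25 or a number of a turn 10.7, either way. A call with a gripper value outside its range is refused whole. The fingers move at their own pace and stop on an object; "grip_force" is the grip in N (left out, the last holds). Time passes only in rows, so rows that do not move let the fingers close. It gives the time, the measured TCP pose, the force, the opening and the grip force at its end, in the units of the state.
- ctrl.read_state(): the state, without advancing time (a new reading comes with each control period).
- capture(name): name is "scene" or "top"; returns the picture (384x512x3 uint8, blue, green, red); there is no depth.
- get_calibration(name): a dict with "vfov" (degrees; the focal length in pixels is half the picture's height over the tangent of half this angle, whatever the lens; pixels are square), "cx", "cy" (the principal point, pixels), "rvec" (rotation vector, rad) and "tvec" (3), from world to camera coordinates, as OpenCV has them. Camera axes: x right, y down, z forward; pixel columns grow to the right and rows downward; lengths in mm; the calibration is good to about 2 mm. A picture is of the moment at which its call begins. get_calibration takes no time and is no camera call.
- order.hand_in(): hands the job in; it is judged then, once.
Trained networks look in the newest picture that a camera, given by its name, has taken for a name from the list of things; names that differ only in an ending like _2 or _b are one class to them, and where a whole thing is asked for, a point or a joint stands for the part that bears it (a point fixed in the world has none). Each returns a list of dicts, best first, with "score" (0 to 1); they miss things now and then, are a little off and sometimes report something else, mostly with a low value. They report only what shows in the picture. A call takes as long as a camera call. They do not tell look-alikes from the thing itself.
- masks_of(camera, target): "region" (384x512 bool, what is visible of it) and "rect" ([left, top, right, bottom] in pixels, round what is visible of it).
- place_of(camera, target): "position" ([column, row] in pixels: a listed point, or the origin of a listed thing).
The state is a dict: "time_s": time; "qpos": joint angles; "joint_velocities": joint speeds; "tau": joint torques, N m; "position": TCP position; "orientation": TCP orientation; "ft_force": force on the tool from outside, world axes, zero at the start; "ft_torque": the same for the moment, N m; "gripper_width": finger opening in mm; "finger_force": force on a finger pad.
Only numpy, scipy, OpenCV 4.12 (cv2) and the standard library are available. Lean on these libraries where they do the work, as an engineer would, in place of code of your own. Each camera call takes 0.05 s, during which the arm holds its last target. There are 200 camera calls.

TASK

Take the steel column out of its rest by the grip on its hanger and slide the hanger's eye onto the stand's peg, so that the eye itself lifts the flap under the peg, goes right past it and lets it fall shut behind. Then, still bearing its weight, pull it lightly back out against the shut flap (a steady 3 to 6 N for about a second) to prove that it is caught, lower it until it hangs on the peg, and let go. Keep it upright throughout, feel your way and never load the stand with more than 20 N, and leave the other things on the bench where they are.

Things in the scene. Friction and masses are not known exactly. Their poses are not given: they have to be found in the camera images.
- column: Steel column on a hanger, upright, 202 mm tall, 0.2 to 0.4 kg. Origin: centre of its underside; z up. Round, 26 mm across, from 0 to 100 mm up; then an upright aluminium plate, 44 mm wide (y), 5 mm thick (x), 100 to 162 mm up, with an eye through it along x; then a grey grip block, 162 to 202 mm up. A half turn about z leaves it the same.
- eye (a point): Centre of the eye, 137 mm above the column's origin: a rectangular hole right through the plate along x, 24 mm wide (y) and 26 mm high.
- grip (a point): Centre of the grip block, 18 mm (x) by 32 mm (y) by 40 mm, 45 mm above the centre of the eye. Take it from above across its 32 mm, fingers at its y sides, to stay clear of the peg.
- rest: Fixed rest in which the column stands at first: a square socket 34 mm wide inside, 46 mm outside, walls up to 66 mm above the bench; the column's underside is 6 mm above the bench. Origin: centre of its underside. Lift the column over 70 mm to get it out.
- stand: Fixed stand: post 22 mm square, 249 mm tall, on a base plate 100 mm wide, 12 mm thick. Origin: on the bench under the post's centre. A block clamped on the post (front face at x = -18 mm) carries a level round peg, 10 mm thick, that points to the stand's own -x (the front) at y = 0; its tip is at x = -130 mm. Nothing gives way when pressed.
- peg_mid (a point): Nominal point of the peg's axis, at stand x = -85 mm, 195 mm above the bench. The block's clamping height is NOT measured: the true axis lies up to 27 mm higher or lower. See it, or feel for the peg's top (5 mm above its axis), for instance with shut fingertips from above. Hanging, the eye's centre ends 8 mm below the axis.
- flap (a joint): Flap angle, rad: 0 = hangs shut, to 1.45 as it swings inward (to the post) and up; never outward; falls by itself, under 1 N lifts it. Pivot 8 mm below the peg's axis at stand x = -116 to -100 mm (NOT measured); blade 28 mm long, 10 wide, 4 thick. An eye slid on, centre 2 to 6 mm below the axis, lifts it; it drops once the plate is 32 mm past the pivot; the plate has room to x = -40 mm.
- jar: Bystander: small amber jar, 48 mm wide, 70 mm tall. Origin: centre of its underside.
- beaker: Bystander: white beaker, 60 mm wide, 75 mm tall. Origin: centre of its underside.
- spanner: Bystander: steel spanner lying flat, 150 mm long. Origin: under its middle.
- bottle: Bystander: glass bottle with a blue cap, 70 mm wide, 150 mm tall. Origin: centre of its underside.
Things that resemble listed ones, but are neither listed nor needed, are in the scene too. What is shaped like the stand but purple is not meant.

How it is judged:
By the outcome, as a careful person would: the job done as asked, in the order asked, and still so for the second after the job is handed in, with the robot touching nothing.
It also fails if it takes over 72 s, if anything falls off the work surface, if the arm or the gripper's body presses on something with over 40 N, if the wrist force passes 120 N, or if a joint passes its speed limit or range.

## Working session

There is one attempt and no reset: what is moved stays moved. The work goes in short steps, Python scripts to look and compute and a tool call to move; the robot and the scene stay as the last step left them, time stands still between calls to the robot, and variables do not carry over. Pictures are saved under pics/ and viewed, at most 10 in all, crops included, and the job is handed in when it is done.

Besides the shell and the picture viewer there is one more tool, called after ">>>" by a JSON object that holds its "api" and its "payload", one argument or row to a line. move_arm: Moves the arm, as the interface text tells. Its arguments: {"type":"object","properties":{"moves":{"type":"array","items":{"type":"object","properties":{"grip":{"type":"number"},"tx":{"type":"number"},"ty":{"type":"number"},"tz":{"type":"number"},"ax":{"type":"number"},"ay":{"type":"number"},"az":{"type":"number"}}}},"grip_force":{"type":"number"}},"required":["moves"]}

```bash
ls; mkdir -p pics; cat > h.py <<'E'
import numpy as np, cv2
from plant import ctrl, capture, get_calibration, order, masks_of, place_of
def cam(n):
    c=get_calibration(n); f=192/np.tan(np.radians(c["vfov"])/2)
    K=np.array([[f,0,c["cx"]],[0,f,c["cy"]],[0,0,1.]])
    R=cv2.Rodrigues(np.array(c["rvec"],float))[0]; t=np.array(c["tvec"],float).ravel()
    return K,R,t,c
def ray(n,p):
    K,R,t,_=cam(n); d=R.T@np.linalg.inv(K)@np.array([p[0],p[1],1.]); return -R.T@t, d/np.linalg.norm(d)
def atz(n,p,z):
    o,d=ray(n,p); return o+d*(z-o[2])/d[2]
def proj(n,P):
    K,R,t,_=cam(n); q=(R@np.atleast_2d(P).T).T+t; q=(K@q.T).T; return q[:,:2]/q[:,2:]
def tri(p1,p2,n1="scene",n2="top"):
    o1,d1=ray(n1,p1);o2,d2=ray(n2,p2)
    s=np.linalg.lstsq(np.c_[d1,-d2],o2-o1,rcond=None)[0]
    a,b=o1+s[0]*d1,o2+s[1]*d2
    return (a+b)/2,np.linalg.norm(a-b)
E
python3 - <<'E'
from h import *
for n in("scene","top"):
    im=capture(n); cv2.imwrite(f"pics/{n}0.png",cv2.resize(im,(800,600)))
    print(n,get_calibration(n))
    for t in("column","eye","grip","rest","stand","peg_mid","flap"):
        print(t,[(np.round(r["position"]).tolist(),round(r["score"],2)) for r in place_of(n,t)])
print(ctrl.read_state())
E
```

```text
pics
scene {'vfov': 44.51744690581002, 'cx': 261.15209152792926, 'cy': 192.216564056253, 'rvec': array([ 1.12162804,  2.37562333, -1.00154169]), 'tvec': array([ 277.9732865 , -276.24723113, 1723.94139232])}
column [([189.0, 177.0], 0.93)]
eye [([182.0, 145.0], 0.83)]
grip [([180.0, 133.0], 0.76)]
rest [([188.0, 182.0], 0.7)]
stand [([238.0, 303.0], 0.75), ([280.0, 240.0], 0.69), ([186.0, 255.0], 0.3)]
peg_mid [([247.0, 228.0], 0.71), ([300.0, 169.0], 0.64)]Traceback (most recent call last):
  File "<stdin>", line 6, in <module>
ValueError: it knows: beaker, bottle, column, eye, grip, jar, peg_mid, rest, spanner, stand
```

```bash
python3 - <<'E'
from h import *
n="top"
im=capture(n); cv2.imwrite(f"pics/{n}0.png",cv2.resize(im,(800,600)))
print(n,get_calibration(n))
for t in("column","eye","grip","rest","stand","peg_mid"):
        print(t,[(np.round(r["position"],1).tolist(),round(r["score"],2)) for r in place_of(n,t)])
print(ctrl.read_state())
E
```

```text
top {'vfov': 47.329869236626394, 'cx': 251.62030003071632, 'cy': 186.93850531834445, 'rvec': array([ 2.18868218, -2.21503394,  0.05489611]), 'tvec': array([ 104.87297019,  590.40584454, 1291.02994792])}
column [([343.8, 187.5], 0.46)]
eye [([353.1, 186.3], 0.5), ([358.3, 186.6], 0.16)]
grip [([357.5, 185.2], 0.76)]
rest [([340.3, 188.2], 0.64), ([349.9, 187.6], 0.17)]
stand [([223.0, 187.0], 0.77), ([277.8, 160.3], 0.65), ([208.3, 114.1], 0.6)]
peg_mid [([216.1, 217.0], 0.92), ([204.1, 127.0], 0.79)]
{'time_s': 0.7, 'qpos': array([ 1.06832968e+00,  1.04085976e-01,  9.72715128e-02,  1.56390122e+00,
       -5.14380958e-06,  1.35309053e+00]), 'joint_velocities': array([-0.00078094,  0.00021319, -0.0018756 ,  0.00210653, -0.00074055,
       -0.00113129]), 'tau': array([-2.39419089e-03, -5.56636691e+01,  5.03678226e+01,  5.76415023e-04,
       -4.56343032e-04,  1.46362389e-06]), 'position': array([168.56328748, 575.85793204, 203.52321051]), 'orientation': array([1.66150958e-05, 1.41899853e-01, 9.89881018e-01, 3.68310611e-05]), 'ft_force': array([-0.27482776, -0.07626882,  0.09383141]), 'ft_torque': array([-0.02986641, -0.04787411,  0.00706137]), 'finger_force': 0.0, 'gripper_width': 85.4155157937186}
```

View pics/scene0.png

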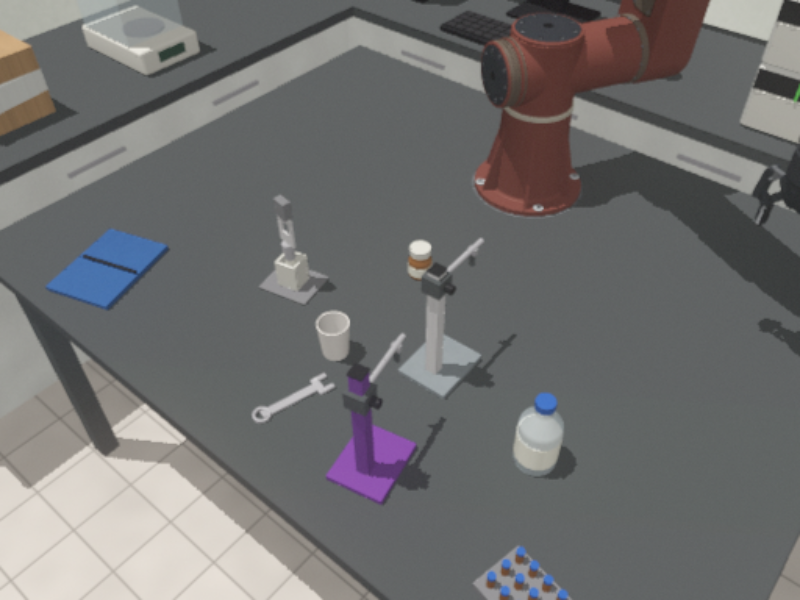

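View pics/top0.png

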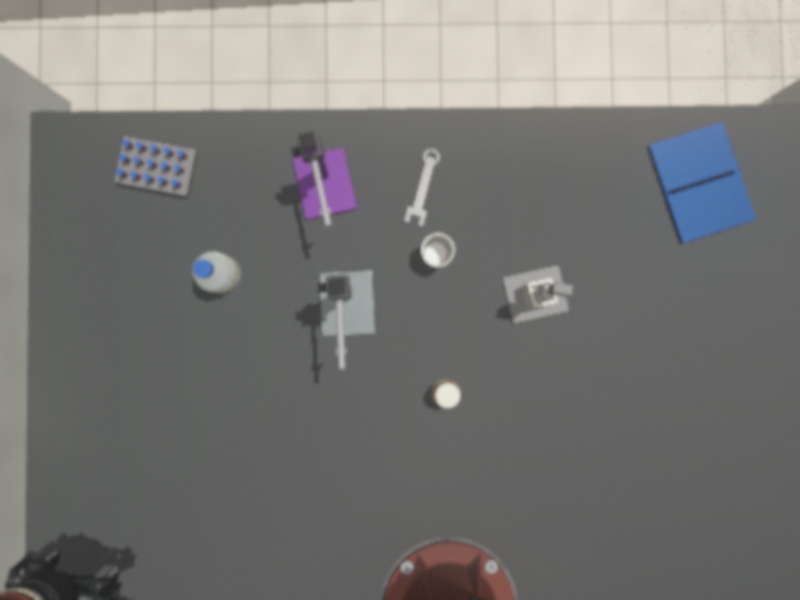

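The scene view shows two stands. The purple one, with its base at about (370,462) in the 800 px view, is the look-alike. The grey one, with its base at about (440,363) and peg pointing to (480,242), fits the description. The only column stands in its rest at about (290,265). In the top view the grey stand's peg runs from (338,290) to (342,367) and the column is at about (550,291). I'll check these in one enlarged crop.

```bash
python3 - <<'E'
from h import *
s=capture("scene"); t=capture("top")
def crop(im,x,y,w,h,k): return cv2.resize(im[y:y+h,x:x+w],None,fx=k,fy=k,interpolation=cv2.INTER_CUBIC)
# 4 panels 400x300
a=crop(s,245,140,80,60,5); b=crop(t,188,170,80,60,5); c=crop(s,150,115,80,60,5); c2=crop(t,310,160,80,60,5)
cv2.imwrite("pics/crop1.png",np.vstack([np.hstack([a,b]),np.hstack([c,c2])]))
for nm in("eye","grip","column"):
    p=place_of("scene",nm)[0]["position"];q=place_of("top",nm)[0]["position"]
    print(nm,p,q,tri(p,q))
print("peg",[ (r["position"],r["score"]) for r in place_of("scene","peg_mid")],tri(place_of("scene","peg_mid")[1]["position"],place_of("top","peg_mid")[0]["position"]))
for n in("scene","top"):
  for r in place_of(n,"stand"): print(n,atz(n,r["position"],0).round(1))
  for r in place_of(n,"rest")[:1]: print(n,"rest",atz(n,r["position"],0).round(1))
  m=masks_of(n,"stand")
  for r in m: print(r["rect"],r["score"])
  for o in("jar","beaker"): print(n,o,atz(n,place_of(n,o)[0]["position"],0).round())
E
```

```text
eye [179.9, 143.8] [352.2, 187.7] (array([ 585.80207353, -176.47309192,  145.13013287]), np.float64(15.484293924953189))
grip [181.2, 133.9] [360.7, 184.0] (array([ 585.91208182, -181.42990502,  180.92010201]), np.float64(7.714806222639952))
column [188.0, 177.2] [342.4, 187.3] (array([ 587.38242976, -172.01759417,   16.68135076]), np.float64(0.6196911771093603))
peg [([248.3, 227.4], 0.61), ([301.0, 169.0], 0.59)] (array([506.90197773, 187.48765666, 197.49876288]), np.float64(8.403972290781512))
scene [595.6 190.8   0. ]
scene [817.8 237.4   0. ]
scene rest [ 590.  -177.4    0. ]
[211.7, 211.8, 265.8, 322.8] 0.62
[257.9, 157.4, 306.8, 255.9] 0.57
scene jar [405.  -2.   0.]
scene beaker [669.  17.   0.]
top [825.7 231.2   0. ]
top [596.6 180.4   0. ]
top rest [ 583.9 -181.9    0. ]
[204.1, 172.3, 239.4, 235.4] 0.89
[187.8, 85.4, 228.5, 145.7] 0.7
top jar [398.   4.   0.]Traceback (most recent call last):
  File "<stdin>", line 16, in <module>
IndexError: list index out of range
```

View pics/crop1.png

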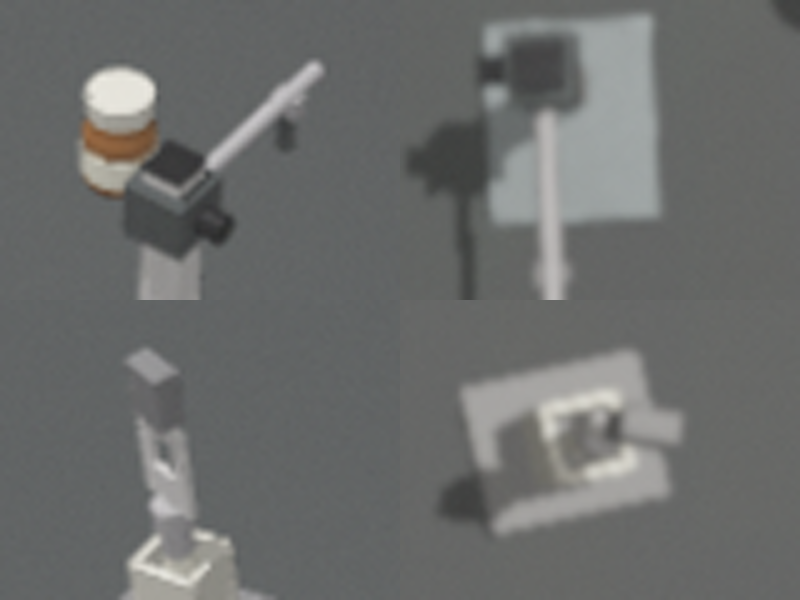

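The crop confirms it. The grey stand's peg carries its flap near the tip, at scene crop (285,130), and the column stands in the cream socket with its grip on top. Next I'll compute the geometry.

```bash
python3 - <<'E'
from h import *
C=np.array
b=C([atz("top",p,12) for p in [(204.8,174.4),(238.4,172.8),(240,213.2),(206.2,214.4)]]); print("base",b.round(1).tolist(),b.mean(0).round(1))
tip,e=tri((309.4,153),(218.9,235.2)); print("tip",tip,e)
root,e=tri((287.6,173.6),(217,192)); print("root",root,e)
# sub-pixel peg line in top picture
t=cv2.cvtColor(capture("top"),cv2.COLOR_BGR2GRAY).astype(float)
for r in range(194,240,3):
    w=t[r,209:229]; w=np.clip(w-np.median(t[r,209:229]) ,0,None) if r>215 else np.clip(w-w.max()*0+0-np.sort(w)[-4],0,None)
    if r>215: print(r,round((np.arange(209,229)*w).sum()/w.sum(),2),round(w.max()))
g=C([atz("scene",p,208) for p in [(175,127.4),(179.6,124.6),(186.6,129.6),(181.4,132.8)]]); print("grip",g.round(1).tolist(),g.mean(0).round(1))
ed=g[[2,3]].mean(0)-g[[1,0]].mean(0); print("long/ang",np.linalg.norm(ed),np.degrees(np.arctan2(ed[1],ed[0])))
# rest: top rim corners from top crop (z=66) and plinth edges
r=C([atz("top",(310+(x-400)/5,160+(y-300)/5),z) for x,y,z in [(460,388,0),(635,350,0),(670,494,0),(497,533,0),(538,405,66),(617,391,66),(635,470,66),(557,480,66)]]); print(r.round(1).tolist(), r[:4].mean(0),r[4:].mean(0))
for k in (0,4): 
    d=r[k+1]-r[k]; d2=r[k+2]-r[k+3]; d3=r[k+3]-r[k]; d4=r[k+2]-r[k+1]
    print([round(float(np.degrees(np.arctan2(q[1],q[0]))),1) for q in(d,d2,d3,d4)],[round(float(np.linalg.norm(q))) for q in (d,d2,d3,d4)])
print(cv2.minAreaRect(np.argwhere(masks_of("top","grip")[0]["region"]).astype(np.float32)[:,::-1].copy()))
cv2.imwrite("pics/tmp.png",t)
E
```

```text
base [[630.7, 236.8, 12.0], [634.3, 136.7, 12.0], [514.0, 133.2, 12.0], [511.7, 233.6, 12.0]] [572.7 185.1  12. ]
tip [462.11991013 183.40048537 220.59768998] 3.7258148557903876
root [568.07584579 188.80499849 224.94588467] 8.586051958043669
218 217.78 81
221 217.93 81
224 218.04 81
227 218.01 82
230 218.29 83
233 218.45 82
236 218.54 32
239 219.33 1
grip [[596.8, -185.0, 208.0], [579.3, -184.7, 208.0], [583.2, -151.9, 208.0], [602.8, -152.5, 208.0]] [ 590.5 -168.5  208. ]
long/ang 32.9972220709439 81.40052751347542
[[617.8, -114.5, 0.0], [639.5, -220.5, 0.0], [552.5, -239.6, 0.0], [530.3, -135.0, 0.0], [603.4, -147.9, 66.0], [610.8, -193.3, 66.0], [565.5, -202.6, 66.0], [560.3, -157.9, 66.0]] [ 585.04105219 -177.40738075    0.        ] [ 585.01183932 -175.40557704   66.        ]
[-78.4, -78.0, -166.8, -167.6] [108, 107, 90, 89]
[-80.6, -83.4, -167.0, -168.4] [46, 45, 44, 46]
((353.5, 186.0), (10.0, 25.0), 90.0)[ WARN:0@0.650] global loadsave.cpp:1063 imwrite_ Unsupported depth image for selected encoder is fallbacked to CV_8U.
```

```bash
cat > fit.py <<'E'
from h import *
from scipy.optimize import minimize
def box(P,yaw,cx,cy,xs,ys,zs):
    V=np.array([[x,y,z] for x in xs for y in ys for z in zs],float); c,s=np.cos(yaw),np.sin(yaw)
    return V@np.array([[c,s,0],[-s,c,0],[0,0,1]])+[cx,cy,0]
F=[(0,1,3,2),(4,5,7,6),(0,1,5,4),(2,3,7,6),(1,3,7,5)]
def label(n,V,off,S=8,win=None):
    o=ray(n,(0,0))[0]; p=proj(n,V)+off; x0,y0,w,h=win
    L=np.zeros((h*S,w*S),np.uint8); c=V.mean(0)
    for i,f in enumerate(F):
        fc=V[list(f)].mean(0)
        if (fc-c)@(o-fc)>0: cv2.fillConvexPoly(L,np.round(((p[list(f)]-[x0,y0]+.5)*S-.5)*16).astype(np.int32),i+1,shift=4)
    return L
def cost(n,im,V,off,win,S=8):
    x0,y0,w,h=win; L=label(n,V,off,S,win)
    A=np.stack([cv2.resize((L==i).astype(np.float32),(w,h),interpolation=cv2.INTER_AREA) for i in np.unique(L)],-1)
    A=cv2.GaussianBlur(A,(0,0),.6).reshape(w*h,-1)
    I=im[y0:y0+h,x0:x0+w].reshape(-1,3).astype(float)
    s=np.linalg.lstsq(A,I,rcond=None)[0]; return ((A@s-I)**2).mean()
E
python3 - <<'E'
from fit import *
s=np.mean([capture("scene").astype(float) for _ in range(3)],0)
t=np.mean([capture("top").astype(float) for _ in range(3)],0)
# grip: windows limited to grip's upper part + background
ws=(170,120,22,18); wt=(352,176,20,16)
for yd in range(-30,50,5):
    f=lambda v: cost("scene",s,box(0,np.radians(yd),585+v[0],-176+v[1],(-9,9),(-16,16),(168,208)),0,ws)
    g=lambda v: cost("top",t,box(0,np.radians(yd),585+v[0],-176+v[1],(-9,9),(-16,16),(168,208)),0,wt)
    a=min((minimize(f,x,method="Nelder-Mead",options=dict(initial_simplex=np.array(x)+[[0,0],[6,0],[0,6]])) for x in([0,0],[5,5])),key=lambda r:r.fun)
    b=min((minimize(g,x,method="Nelder-Mead",options=dict(initial_simplex=np.array(x)+[[0,0],[6,0],[0,6]])) for x in([0,0],[4,4])),key=lambda r:r.fun)
    print(yd,round(a.fun,1),a.x.round(1),round(b.fun,1),b.x.round(1))
for z in(210,220):
    p=np.array([atz("top",q,z) for q in[(217.78,218),(218.04,224),(218.45,233),(218.9,235.7)]]);print(p.round(1).tolist())
# peg line in scene at various z given top line
for z in(205,210,215,220,225):
    q=np.array([atz("top",q,z) for q in[(217.78,218),(218.45,233)]]); print(z,proj("scene",q).round(1).tolist())
E
```

```text
-30 29.3 [4.4 2.2] 406.5 [6.6 2.5]
-25 20.5 [4.1 2. ] 441.3 [7.1 3.1]
-20 12.5 [4.1 2. ] 480.7 [7.5 3.5]
-15 6.3 [4.3 2.4] 521.6 [8.4 4.2]Traceback (most recent call last):
  File "<stdin>", line 10, in <module>
  File "<stdin>", line 10, in <genexpr>
    res = _minimize_neldermead(fun, x0, args, callback, bounds=bounds,
                               **options)
    fxc = func(xc)
    fx = function(np.copy(x), *(wrapper_args + args))
  File "<stdin>", line 8, in <lambda>
  File "fit.py", line 15, in cost
    x0,y0,w,h=win; L=label(n,V,off,S,win)
                     ~~~~~^^^^^^^^^^^^^^^
  File "fit.py", line 8, in label
    o=ray(n,(0,0))[0]; p=proj(n,V)+off; x0,y0,w,h=win
                         ~~~~^^^^^
  File "h.py", line 13, in proj
    K,R,t,_=cam(n); q=(R@np.atleast_2d(P).T).T+t; q=(K@q.T).T; return q[:,:2]/q[:,2:]
            ~~~^^^
  File "h.py", line 4, in cam
    c=get_calibration(n); f=192/np.tan(np.radians(c["vfov"])/2)
ValueError: time passes only in moves, steps and waits
```

```bash
sed -i 's/^def cam(n):/import functools\n@functools.lru_cache\ndef cam(n):/' h.py; python3 - <<'E'
from fit import *
s=np.mean([capture("scene").astype(float) for _ in range(2)],0)
t=np.mean([capture("top").astype(float) for _ in range(2)],0)
np.savez("im.npz",s=s,t=t)
ws=(170,120,22,18); wt=(357,176,16,16)
sx=np.array([[0,0],[6,0],[0,6]])
for yd in range(-18,24,3):
    r=[]
    for n,im,w in(("scene",s,ws),("top",t,wt)):
        f=lambda v: cost(n,im,box(0,np.radians(yd),585+v[0],-176+v[1],(-9,9),(-16,16),(168,208)),0,w)
        a=minimize(f,[3,2],method="Nelder-Mead",options=dict(maxiter=60,initial_simplex=sx+[3,2])); r+=[round(a.fun,1),a.x.round(1)]
    print(yd,*r)
for z in(215,220):
    p=np.array([atz("top",q,z) for q in[(217.78,218),(218.04,224),(218.45,233),(218.9,235.7)]]);print(p.round(1).tolist())
for z in(205,210,215,220,225):
    q=np.array([atz("top",q,z) for q in[(217.78,218),(218.45,233)]]); print(z,proj("scene",q).round(1).tolist())
g=cv2.cvtColor(s.astype(np.uint8),cv2.COLOR_BGR2GRAY).astype(float)
for c in(292,295,298,301,304,307):
    w=g[145:178,c]; w=np.clip(w-np.median(w)-25,0,None); print(c,((np.arange(145,178))*w).sum()/w.sum(),w.max())
E
```

```text
-18 10.4 [4.2 2.1] 217.8 [3.2 2. ]
-15 7.3 [4.4 2.2] 223.6 [3.  2.1]
-12 5.2 [4.4 2. ] 228.5 [2.6 2.2]
-9 4.5 [4.3 2.2] 234.5 [2.4 2.2]
-6 5.1 [4.2 2. ] 241.5 [1.9 2.3]
-3 7.5 [4.3 2.1] 246.5 [1.3 2.5]
0 10.6 [4.3 1.9] 249.9 [1.3 2.9]
3 14.4 [4.5 2. ] 256.4 [1.  3.1]
6 19.6 [4.4 2.2] 262.5 [0.9 3.1]
9 24.7 [4.3 1.9] 267.6 [-0.4  2.8]
12 30.1 [4.2 2. ] 255.8 [-2.9  1.7]
15 35.3 [4.4 1.7] 248.6 [-4.3  1.8]
18 40.8 [4.3 2. ] 240.2 [-4.1  2. ]
21 46.3 [4.4 2. ] 230.8 [-4.  2.]
[[505.8, 184.7, 215.0], [490.8, 184.2, 215.0], [468.4, 183.4, 215.0], [461.6, 182.3, 215.0]]
[[506.0, 184.4, 220.0], [491.0, 183.8, 220.0], [468.7, 183.0, 220.0], [462.0, 182.0, 220.0]]
205 [[299.2, 166.3], [307.3, 158.8]]
210 [[299.2, 164.8], [307.2, 157.3]]
215 [[299.1, 163.3], [307.1, 155.8]]
220 [[299.1, 161.8], [307.1, 154.4]]
225 [[299.1, 160.3], [307.0, 152.9]]
292 167.30769230769232 65.0
295 164.5911111111111 69.0
298 161.87142857142857 62.0
301 158.8102766798419 67.0
304 157.06037735849057 64.0
307 153.751269035533 67.0
```

The scene fit puts the column's yaw at about -9° and its position at about (588,-175). The peg axis is at z≈220 with y≈183+0.035·(x-469), its tip is at x≈462, and its yaw is ≈1.8°. I'll feel for the peg's top first, with shut fingertips at about (517,185).

>>> {"api": "move_arm", "payload": {
  "moves": [
    {"grip": -1,"tx": -4.93,"ty": -3.08,"tz": -0.6},
    {"grip": -1,"tx": -4.93,"ty": -3.08,"tz": -0.6},
    {"grip": -1,"tx": -4.93,"ty": -3.08,"tz": -0.6},
    {"grip": -1,"tx": -4.93,"ty": -3.08,"tz": -0.6},
    {"grip": -1,"tx": -4.93,"ty": -3.08,"tz": -0.6},
    {"grip": -1,"tx": -4.93,"ty": -3.08,"tz": -0.6},
    {"grip": -1,"tx": -4.93,"ty": -3.08,"tz": -0.6},
    {"grip": -1,"tx": -4.93,"ty": -3.08,"tz": -0.6}
  ]
}}

```text
schema error: expected keys grip, tx, ty, tz, ax, ay, az
```

>>> {"api": "move_arm", "payload": {
  "moves": [
    {"grip": -1,"tx": -4.9,"ty": -3.1},
    {"grip": -1,"az": -9},
    {"grip": -1,"az": -9},
    {"grip": -1}
  ]
}}

```text
schema error: expected keys grip, tx, ty, tz, ax, ay, az
```

```bash
cat >> h.py <<'E'
from scipy.spatial.transform import Rotation
def st():
    s=ctrl.read_state(); w,x,y,z=s["orientation"]; R=Rotation.from_quat([x,y,z,w]).as_matrix()
    print("t",round(s["time_s"],2),"pos",s["position"].round(2),"yaw_y",round(np.degrees(np.arctan2(R[1,1],R[0,1])),2),"tilt",R[:2,2].round(4),"F",s["ft_force"].round(2),"M",s["ft_torque"].round(3),"w",round(s["gripper_width"],1),"ff",round(s["finger_force"],1)); return s,R
def go(*P):
    s,R=st(); p=s["position"]
    for q in P: print("to",q,"cm",(R.T@(np.array(q,float)-p)/10).round(3)); p=np.array(q,float)
E
python3 -c "
from h import *
go((517,185,238))"
```

```text
t 2.35 pos [168.6  575.87 203.51] yaw_y 73.68 tilt [0.     0.0001] F [-0.29 -0.15 -0.67] M [ 0.019  0.027 -0.048] w 85.5 ff 0.0
to (517, 185, 238) cm [-44.419 -27.723  -3.451]
```

All keys are required in every row.

>>> {"api": "move_arm", "payload": {
  "moves": [
    {"grip": -1,"tx": -4.93,"ty": -3.08,"tz": -0.6,"ax": 0,"ay": 0,"az": 0},
    {"grip": -1,"tx": -4.93,"ty": -3.08,"tz": -0.6,"ax": 0,"ay": 0,"az": 0},
    {"grip": -1,"tx": -4.93,"ty": -3.08,"tz": -0.6,"ax": 0,"ay": 0,"az": 0},
    {"grip": -1,"tx": -4.93,"ty": -3.08,"tz": -0.6,"ax": 0,"ay": 0,"az": 0},
    {"grip": -1,"tx": -4.93,"ty": -3.08,"tz": -0.6,"ax": 0,"ay": 0,"az": 0},
    {"grip": -1,"tx": -4.93,"ty": -3.08,"tz": -0.6,"ax": 0,"ay": 0,"az": 0},
    {"grip": -1,"tx": -4.93,"ty": -3.08,"tz": -0.6,"ax": 0,"ay": 0,"az": 0},
    {"grip": -1,"tx": -4.93,"ty": -3.08,"tz": -0.6,"ax": 0,"ay": 0,"az": 0}
  ]
}}

```text
time_s: 3.35
position: [479.0, 227.0, 251.9]
orientation: [0.0, 0.142, 0.99, 0.0]
ft_force: [0.5, 0.6, -0.6]
gripper_width: 0.4
finger_force: 0.0
```

>>> {"api": "move_arm", "payload": {
  "moves": [
    {"grip": -1,"tx": -4.9,"ty": -3.1,"tz": 0,"ax": 0,"ay": 0,"az": 0},
    {"grip": -1,"tx": 0,"ty": 0,"tz": 0,"ax": 0,"ay": 0,"az": -9},
    {"grip": -1,"tx": 0,"ty": 0,"tz": 0,"ax": 0,"ay": 0,"az": -9},
    {"grip": -1,"tx": 0,"ty": 0,"tz": 0,"ax": 0,"ay": 0,"az": 0}
  ]
}}

```text
time_s: 3.85
position: [516.2, 184.9, 251.5]
orientation: [-0.0, -0.014, 1.0, 0.0]
ft_force: [0.4, 0.5, 0.1]
gripper_width: -0.0
finger_force: 0.0
```

```bash
python3 -c "
from h import *
go((517,185,232))"
```

```text
t 3.85 pos [516.25 184.88 251.5 ] yaw_y 91.6 tilt [-0.      0.0001] F [0.41 0.49 0.09] M [-0.004  0.013  0.05 ] w -0.0 ff 0.0
to (517, 185, 232) cm [-0.075  0.01   1.95 ]
```

>>> {"api": "move_arm", "payload": {
  "moves": [
    {"grip": -1,"tx": 0,"ty": 0,"tz": 1.0,"ax": 0,"ay": 0,"az": 0},
    {"grip": -1,"tx": 0,"ty": 0,"tz": 1.0,"ax": 0,"ay": 0,"az": 0},
    {"grip": -1,"tx": 0,"ty": 0,"tz": 0.2,"ax": 0,"ay": 0,"az": 0},
    {"grip": -1,"tx": 0,"ty": 0,"tz": 0.1,"ax": 0,"ay": 0,"az": 0},
    {"grip": -1,"tx": 0,"ty": 0,"tz": 0,"ax": 0,"ay": 0,"az": 0}
  ]
}}

```text
time_s: 4.47
position: [516.2, 185.1, 228.7]
orientation: [0.0, -0.015, 1.0, 0.0]
ft_force: [-0.2, -1.0, 0.2]
gripper_width: -0.2
finger_force: 0.0
```

>>> {"api": "move_arm", "payload": {
  "moves": [
    {"grip": -1,"tx": 0,"ty": 0,"tz": 0.05,"ax": 0,"ay": 0,"az": 0},
    {"grip": -1,"tx": 0,"ty": 0,"tz": 0.05,"ax": 0,"ay": 0,"az": 0},
    {"grip": -1,"tx": 0,"ty": 0,"tz": 0.05,"ax": 0,"ay": 0,"az": 0}
  ]
}}

```text
time_s: 4.85
position: [516.2, 185.0, 227.0]
orientation: [0.0, -0.015, 1.0, 0.0]
ft_force: [0.6, -0.3, -0.7]
gripper_width: -0.1
finger_force: 0.0
```

>>> {"api": "move_arm", "payload": {
  "moves": [
    {"grip": -1,"tx": 0,"ty": 0,"tz": 0.05,"ax": 0,"ay": 0,"az": 0},
    {"grip": -1,"tx": 0,"ty": 0,"tz": 0.05,"ax": 0,"ay": 0,"az": 0},
    {"grip": -1,"tx": 0,"ty": 0,"tz": 0,"ax": 0,"ay": 0,"az": 0}
  ]
}}

```text
time_s: 5.22
position: [516.1, 185.1, 225.9]
orientation: [-0.0, -0.015, 1.0, 0.0]
ft_force: [0.1, -0.0, -0.5]
gripper_width: 0.1
finger_force: 0.0
```

>>> {"api": "move_arm", "payload": {
  "moves": [
    {"grip": -1,"tx": 0,"ty": 0,"tz": 0.05,"ax": 0,"ay": 0,"az": 0},
    {"grip": -1,"tx": 0,"ty": 0,"tz": 0.05,"ax": 0,"ay": 0,"az": 0},
    {"grip": -1,"tx": 0,"ty": 0,"tz": 0,"ax": 0,"ay": 0,"az": 0}
  ]
}}

```text
time_s: 5.6
position: [516.2, 185.1, 225.0]
orientation: [0.0, -0.015, 1.0, 0.0]
ft_force: [-0.3, 0.8, 0.5]
gripper_width: 0.2
finger_force: 0.0
```

>>> {"api": "move_arm", "payload": {
  "moves": [
    {"grip": -1,"tx": 0,"ty": 0,"tz": 0.05,"ax": 0,"ay": 0,"az": 0},
    {"grip": -1,"tx": 0,"ty": 0,"tz": 0.05,"ax": 0,"ay": 0,"az": 0},
    {"grip": -1,"tx": 0,"ty": 0,"tz": 0,"ax": 0,"ay": 0,"az": 0}
  ]
}}

```text
time_s: 5.98
position: [516.2, 185.1, 224.0]
orientation: [0.0, -0.015, 1.0, 0.0]
ft_force: [-0.5, -0.3, -0.1]
gripper_width: -0.1
finger_force: 0.0
```

```bash
python3 -c "
from h import *
st()"
```

```text
t 5.97 pos [516.16 185.06 223.97] yaw_y 91.68 tilt [0.     0.0001] F [-0.5  -0.28 -0.08] M [-0.005  0.031  0.02 ] w -0.1 ff 0.0
```

>>> {"api": "move_arm", "payload": {
  "moves": [
    {"grip": -1,"tx": 0,"ty": 0,"tz": 0.05,"ax": 0,"ay": 0,"az": 0},
    {"grip": -1,"tx": 0,"ty": 0,"tz": 0.05,"ax": 0,"ay": 0,"az": 0},
    {"grip": -1,"tx": 0,"ty": 0,"tz": 0,"ax": 0,"ay": 0,"az": 0}
  ]
}}

```text
time_s: 6.35
position: [516.2, 185.1, 222.9]
orientation: [-0.0, -0.015, 1.0, 0.0]
ft_force: [0.2, -1.0, 0.4]
gripper_width: -0.1
finger_force: 0.0
```

>>> {"api": "move_arm", "payload": {
  "moves": [
    {"grip": -1,"tx": 0,"ty": 0,"tz": 0.05,"ax": 0,"ay": 0,"az": 0},
    {"grip": -1,"tx": 0,"ty": 0,"tz": 0.05,"ax": 0,"ay": 0,"az": 0},
    {"grip": -1,"tx": 0,"ty": 0,"tz": 0,"ax": 0,"ay": 0,"az": 0}
  ]
}}

```text
time_s: 6.72
position: [516.2, 185.1, 221.9]
orientation: [-0.0, -0.015, 1.0, 0.0]
ft_force: [-0.1, 0.3, -0.9]
gripper_width: -0.1
finger_force: 0.0
```

```bash
python3 - <<'E'
from h import *
s=capture("scene"); t=capture("top")
def crop(im,x,y,w,h,k): return cv2.resize(im[y:y+h,x:x+w],None,fx=k,fy=k,interpolation=cv2.INTER_CUBIC)
cv2.imwrite("pics/crop2.png",np.hstack([crop(s,255,125,66,80,6),crop(t,185,165,66,80,6)]))
print(proj("scene",[[516.2,185.1,221.9]]),proj("top",[[516.2,185.1,221.9]]))
E
```

```text
[[296.99387733 163.35838596]] [[217.39033107 213.90001253]]
```

View pics/crop2.png

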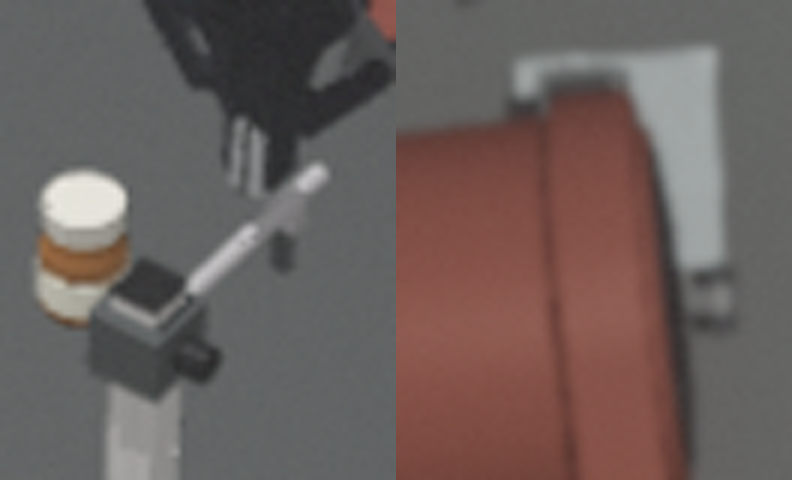

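The shut fingertips show at scene (297,157), clearly above the peg, which is at row 163 there, although the TCP should project onto the peg. I'll keep feeling downward.

>>> {"api": "move_arm", "payload": {
  "moves": [
    {"grip": -1,"tx": 0,"ty": 0,"tz": 0.1,"ax": 0,"ay": 0,"az": 0},
    {"grip": -1,"tx": 0,"ty": 0,"tz": 0.1,"ax": 0,"ay": 0,"az": 0},
    {"grip": -1,"tx": 0,"ty": 0,"tz": 0.1,"ax": 0,"ay": 0,"az": 0},
    {"grip": -1,"tx": 0,"ty": 0,"tz": 0.1,"ax": 0,"ay": 0,"az": 0}
  ]
}}

```text
time_s: 7.32
position: [516.2, 185.1, 217.9]
orientation: [0.0, -0.015, 1.0, 0.0]
ft_force: [-0.9, 1.0, 0.3]
gripper_width: 0.4
finger_force: 0.0
```

```bash
python3 - <<'E'
from h import *
s,R=st()
im=capture("scene")
cv2.imwrite("pics/crop3.png",cv2.resize(im[115:185,255:335],None,fx=8,fy=8,interpolation=cv2.INTER_CUBIC))
P=s["position"]; print(proj("scene",[P,P+[0,0,10],P+[0,0,20]]))
print(proj("scene",[[587,-175,6],[587,-175,208]]))
E
```

```text
t 7.33 pos [516.17 185.05 217.91] yaw_y 91.68 tilt [0.     0.0001] F [-0.94  1.02  0.3 ] M [ 0.03   0.031 -0.023] w 0.4 ff 0.0
[[296.90674027 164.52464405]
 [297.10511709 161.55829311]
 [297.30582653 158.55706212]]
[[187.9024887  179.24294553]
 [179.96426355 127.12911918]]
```

View pics/crop3.png

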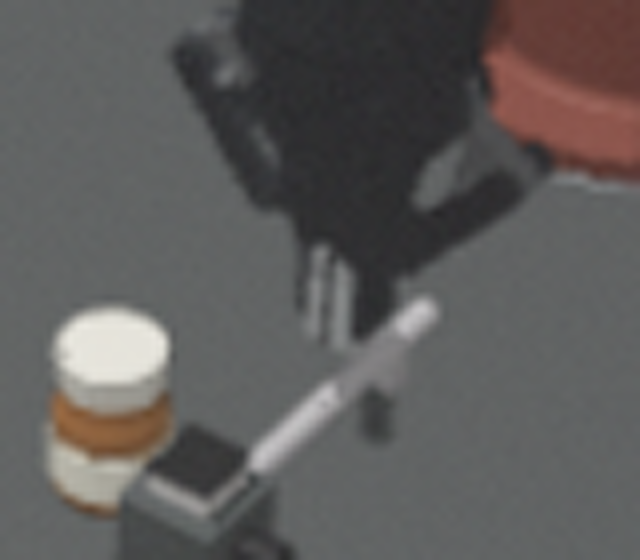

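The finger ends show at scene (296,158), still above the peg at row 164. No contact yet, so I'll go on down.

>>> {"api": "move_arm", "payload": {
  "moves": [
    {"grip": -1,"tx": 0,"ty": 0,"tz": 0.1,"ax": 0,"ay": 0,"az": 0},
    {"grip": -1,"tx": 0,"ty": 0,"tz": 0.1,"ax": 0,"ay": 0,"az": 0},
    {"grip": -1,"tx": 0,"ty": 0,"tz": 0.1,"ax": 0,"ay": 0,"az": 0},
    {"grip": -1,"tx": 0,"ty": 0,"tz": 0,"ax": 0,"ay": 0,"az": 0}
  ]
}}

```text
time_s: 7.88
position: [516.1, 185.1, 214.9]
orientation: [-0.0, -0.015, 1.0, 0.0]
ft_force: [0.1, 0.3, 0.2]
gripper_width: 0.0
finger_force: 0.0
```

```bash
python3 - <<'E'
from h import *
print(ctrl.pinch_z,[a for a in dir(ctrl) if a[0]!="_"]); print(ray("scene",(0,0))[0],ray("top",(0,0))[0])
E
```

```text
18.700000000000003 ['IKError', 'pinch_z', 'read_state']
[1275.05793865  694.92681491 1008.39455566] [ 534.14733885  105.60458601 1315.24523165]
```

>>> {"api": "move_arm", "payload": {
  "moves": [
    {"grip": -1,"tx": 0,"ty": 0,"tz": 0.1,"ax": 0,"ay": 0,"az": 0},
    {"grip": -1,"tx": 0,"ty": 0,"tz": 0.1,"ax": 0,"ay": 0,"az": 0},
    {"grip": -1,"tx": 0,"ty": 0,"tz": 0.1,"ax": 0,"ay": 0,"az": 0}
  ]
}}

```text
time_s: 8.25
position: [516.2, 185.1, 211.9]
orientation: [-0.0, -0.015, 1.0, 0.0]
ft_force: [0.7, -0.2, 0.1]
gripper_width: -0.3
finger_force: 0.0
```

>>> {"api": "move_arm", "payload": {
  "moves": [
    {"grip": -1,"tx": 0,"ty": 0,"tz": 0.1,"ax": 0,"ay": 0,"az": 0},
    {"grip": -1,"tx": 0,"ty": 0,"tz": 0.1,"ax": 0,"ay": 0,"az": 0},
    {"grip": -1,"tx": 0,"ty": 0,"tz": 0.1,"ax": 0,"ay": 0,"az": 0}
  ]
}}

```text
time_s: 8.62
position: [516.2, 185.1, 208.9]
orientation: [0.0, -0.015, 1.0, 0.0]
ft_force: [-0.6, -0.4, 0.4]
gripper_width: 0.4
finger_force: 0.0
```

>>> {"api": "move_arm", "payload": {
  "moves": [
    {"grip": -1,"tx": 0,"ty": 0,"tz": 0.07,"ax": 0,"ay": 0,"az": 0},
    {"grip": -1,"tx": 0,"ty": 0,"tz": 0.07,"ax": 0,"ay": 0,"az": 0},
    {"grip": -1,"tx": 0,"ty": 0,"tz": 0.06,"ax": 0,"ay": 0,"az": 0}
  ]
}}

```text
time_s: 9.0
position: [516.2, 185.1, 206.9]
orientation: [0.0, -0.015, 1.0, 0.0]
ft_force: [0.5, 0.0, -0.1]
gripper_width: -0.2
finger_force: 0.0
```

```bash
python3 - <<'E'
from h import *
s,R=st()
im=capture("scene")
cv2.imwrite("pics/crop4.png",cv2.resize(im[125:185,265:335],None,fx=10,fy=10,interpolation=cv2.INTER_CUBIC))
E
```

```text
t 9.0 pos [516.17 185.07 206.95] yaw_y 91.68 tilt [0.     0.0001] F [ 0.46  0.02 -0.11] M [-0.012  0.023 -0.022] w -0.2 ff 0.0
```

View pics/crop4.png

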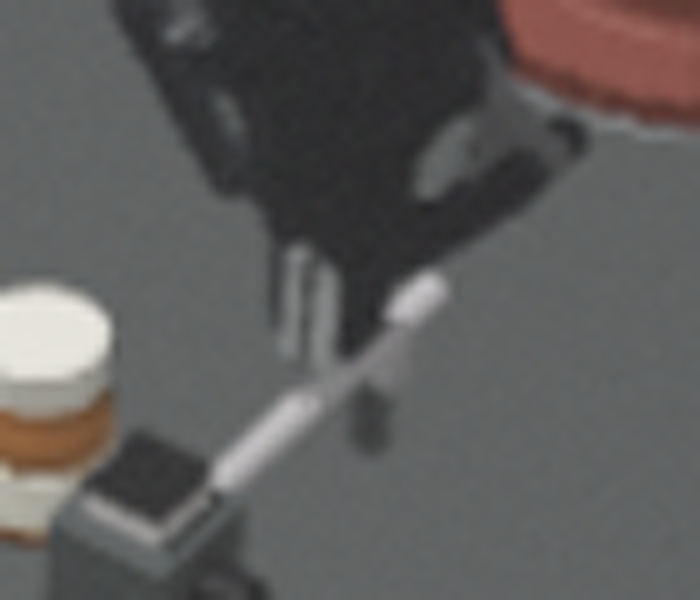

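The finger ends, at scene (297.5,162), are now just at the peg's upper edge. I'll continue in fine steps.

>>> {"api": "move_arm", "payload": {
  "moves": [
    {"grip": -1,"tx": 0,"ty": 0,"tz": 0.05,"ax": 0,"ay": 0,"az": 0},
    {"grip": -1,"tx": 0,"ty": 0,"tz": 0.05,"ax": 0,"ay": 0,"az": 0},
    {"grip": -1,"tx": 0,"ty": 0,"tz": 0,"ax": 0,"ay": 0,"az": 0}
  ]
}}

```text
time_s: 9.43
position: [516.2, 185.1, 206.0]
orientation: [-0.0, -0.015, 1.0, 0.0]
ft_force: [-0.3, 1.0, 0.2]
gripper_width: -0.5
finger_force: 0.0
```

>>> {"api": "move_arm", "payload": {
  "moves": [
    {"grip": -1,"tx": 0,"ty": 0,"tz": 0.05,"ax": 0,"ay": 0,"az": 0},
    {"grip": -1,"tx": 0,"ty": 0,"tz": 0.05,"ax": 0,"ay": 0,"az": 0},
    {"grip": -1,"tx": 0,"ty": 0,"tz": 0,"ax": 0,"ay": 0,"az": 0}
  ]
}}

```text
time_s: 9.8
position: [516.2, 185.0, 205.0]
orientation: [-0.0, -0.015, 1.0, 0.0]
ft_force: [-0.7, -0.3, 0.4]
gripper_width: 0.1
finger_force: 0.0
```

>>> {"api": "move_arm", "payload": {
  "moves": [
    {"grip": -1,"tx": 0,"ty": 0,"tz": 0.05,"ax": 0,"ay": 0,"az": 0},
    {"grip": -1,"tx": 0,"ty": 0,"tz": 0.05,"ax": 0,"ay": 0,"az": 0},
    {"grip": -1,"tx": 0,"ty": 0,"tz": 0,"ax": 0,"ay": 0,"az": 0}
  ]
}}

```text
time_s: 10.18
position: [516.1, 185.1, 203.9]
orientation: [-0.0, -0.015, 1.0, 0.0]
ft_force: [0.7, 0.8, 0.2]
gripper_width: 0.5
finger_force: 0.0
```

>>> {"api": "move_arm", "payload": {
  "moves": [
    {"grip": -1,"tx": 0,"ty": 0,"tz": 0.05,"ax": 0,"ay": 0,"az": 0},
    {"grip": -1,"tx": 0,"ty": 0,"tz": 0.05,"ax": 0,"ay": 0,"az": 0},
    {"grip": -1,"tx": 0,"ty": 0,"tz": 0,"ax": 0,"ay": 0,"az": 0}
  ]
}}

```text
time_s: 10.55
position: [516.2, 185.1, 203.0]
orientation: [0.0, -0.015, 1.0, 0.0]
ft_force: [-0.3, -0.7, -1.0]
gripper_width: -0.1
finger_force: 0.0
```

>>> {"api": "move_arm", "payload": {
  "moves": [
    {"grip": -1,"tx": 0,"ty": 0,"tz": 0.05,"ax": 0,"ay": 0,"az": 0},
    {"grip": -1,"tx": 0,"ty": 0,"tz": 0.05,"ax": 0,"ay": 0,"az": 0},
    {"grip": -1,"tx": 0,"ty": 0,"tz": 0.05,"ax": 0,"ay": 0,"az": 0}
  ]
}}

```text
time_s: 10.92
position: [516.2, 185.1, 201.5]
orientation: [-0.0, -0.015, 1.0, 0.0]
ft_force: [0.5, -0.2, -0.1]
gripper_width: -0.1
finger_force: 0.0
```

```bash
python3 - <<'E'
from h import *
s,R=st(); P=s["position"]
im=capture("scene"); k=12; x0,y0=270,130
big=cv2.resize(im[y0:y0+48,x0:x0+60],None,fx=k,fy=k,interpolation=cv2.INTER_CUBIC)
def pt(Q,col):
    for u in proj("scene",Q): cv2.circle(big,tuple(int(v) for v in ((u-[x0,y0]+.5)*k)),3,col,-1)
pt([P+[0,0,z] for z in(0,10,20,40)],(0,0,255))
pt([[x,183+.035*(x-469),220] for x in range(462,575,10)],(0,255,0))
cv2.imwrite("pics/crop5.png",big)
E
```

```text
t 10.93 pos [516.16 185.06 201.46] yaw_y 91.68 tilt [-0.      0.0001] F [ 0.46 -0.22 -0.15] M [-0.04   0.024  0.022] w -0.1 ff 0.0
```

View pics/crop5.png

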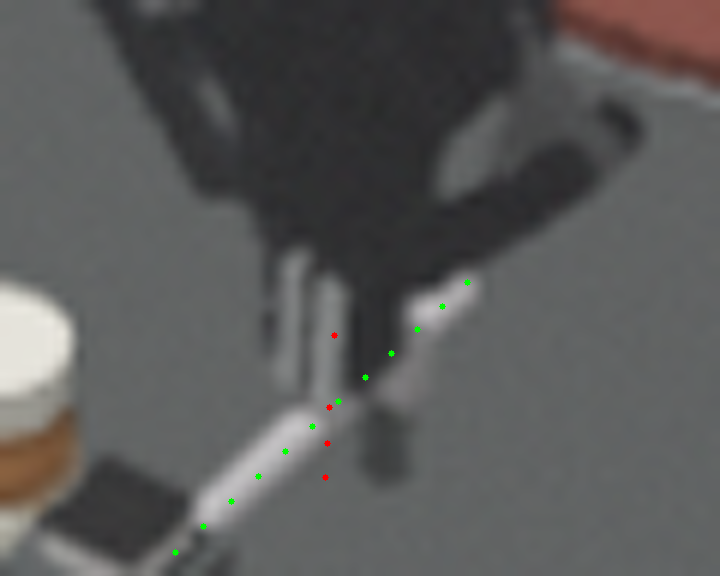

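The finger ends now overlap the peg at crop (325,400). They sit about 20 mm above the nominal TCP point. I'll continue finely.

>>> {"api": "move_arm", "payload": {
  "moves": [
    {"grip": -1,"tx": 0,"ty": 0,"tz": 0.05,"ax": 0,"ay": 0,"az": 0},
    {"grip": -1,"tx": 0,"ty": 0,"tz": 0.05,"ax": 0,"ay": 0,"az": 0},
    {"grip": -1,"tx": 0,"ty": 0,"tz": 0,"ax": 0,"ay": 0,"az": 0}
  ]
}}

```text
time_s: 11.35
position: [516.2, 185.0, 200.5]
orientation: [-0.0, -0.015, 1.0, 0.0]
ft_force: [-0.2, 0.4, 0.2]
gripper_width: -0.4
finger_force: 0.0
```

>>> {"api": "move_arm", "payload": {
  "moves": [
    {"grip": -1,"tx": 0,"ty": 0,"tz": 0.05,"ax": 0,"ay": 0,"az": 0},
    {"grip": -1,"tx": 0,"ty": 0,"tz": 0.05,"ax": 0,"ay": 0,"az": 0},
    {"grip": -1,"tx": 0,"ty": 0,"tz": 0.05,"ax": 0,"ay": 0,"az": 0}
  ]
}}

```text
time_s: 11.72
position: [516.2, 185.0, 199.0]
orientation: [0.0, -0.015, 1.0, 0.0]
ft_force: [0.6, -0.9, -0.3]
gripper_width: -0.1
finger_force: 0.0
```

```bash
python3 - <<'E'
from h import *
b=np.array([[630.7,236.8,12],[634.3,136.7,12],[514,133.2,12],[511.7,233.6,12]])
print(proj("scene",b).round(1).tolist(),"seen bottom(285.4,252.2) left(256,234.9) top(281.6,214.4) right(307.8,228.5)")
# block top corners in scene (crop1 upper left panel, /5) seen: 
P=ctrl.read_state()["position"]
print(proj("top",[P,P+[0,0,100],[0,0,0]]),proj("scene",[[0,0,0],[0,0,100]]))
for n in("scene","top"):
    c=cam(n)[3]; print(n,{k:v for k,v in c.items() if k not in("rvec","tvec","vfov","cx","cy")})
E
```

```text
[[283.2, 252.2], [253.9, 234.9], [279.5, 210.0], [308.0, 225.9]] seen bottom(285.4,252.2) left(256,234.9) top(281.6,214.4) right(307.8,228.5)
[[218.06814258 213.74567215]
 [214.99840882 214.47921813]
 [287.20939073 387.29525229]] [[336.79220988 117.04612764]
 [339.91245058  93.58953222]]
scene {}
top {}
```

>>> {"api": "move_arm", "payload": {
  "moves": [
    {"grip": -1,"tx": 0,"ty": 0,"tz": 0.05,"ax": 0,"ay": 0,"az": 0},
    {"grip": -1,"tx": 0,"ty": 0,"tz": 0.05,"ax": 0,"ay": 0,"az": 0},
    {"grip": -1,"tx": 0,"ty": 0,"tz": 0.05,"ax": 0,"ay": 0,"az": 0}
  ]
}}

```text
time_s: 12.1
position: [516.2, 185.1, 197.9]
orientation: [0.0, -0.015, 1.0, 0.0]
ft_force: [-1.6, 0.2, 4.8]
gripper_width: -0.0
finger_force: 2.8
```

Contact: 4.8 N at TCP z=197.9. By the camera the peg top is near 225, so the fingertip height reading needs a reference of known height. I'll feel the column's grip top, which is 208 mm above the bench, the same way.

>>> {"api": "move_arm", "payload": {
  "moves": [
    {"grip": -1,"tx": 0,"ty": 0,"tz": -1,"ax": 0,"ay": 0,"az": 0},
    {"grip": -1,"tx": 0,"ty": 0,"tz": -3,"ax": 0,"ay": 0,"az": 0},
    {"grip": -1,"tx": 0,"ty": 0,"tz": -3,"ax": 0,"ay": 0,"az": 0},
    {"grip": -1,"tx": 0,"ty": 0,"tz": 0,"ax": 0,"ay": 0,"az": 10.6}
  ]
}}

```text
time_s: 12.6
position: [517.3, 185.2, 270.8]
orientation: [0.002, 0.079, 0.997, 0.0]
ft_force: [0.3, 0.7, -1.1]
gripper_width: 0.2
finger_force: 0.0
```

```bash
python3 -c "
from h import *
go((588,-175,250))"
```

```text
t 12.6 pos [517.32 185.19 270.81] yaw_y 80.89 tilt [0.0044 0.0006] F [ 0.3   0.69 -1.05] M [ 0.002  0.021 -0.005] w 0.2 ff 0.0
to (588, -175, 250) cm [-12.672 -34.449   2.092]
```

>>> {"api": "move_arm", "payload": {
  "moves": [
    {"grip": -1,"tx": -1.81,"ty": -4.92,"tz": 0.2,"ax": 0,"ay": 0,"az": 0},
    {"grip": -1,"tx": -1.81,"ty": -4.92,"tz": 0.2,"ax": 0,"ay": 0,"az": 0},
    {"grip": -1,"tx": -1.81,"ty": -4.92,"tz": 0.2,"ax": 0,"ay": 0,"az": 0},
    {"grip": -1,"tx": -1.81,"ty": -4.92,"tz": 0.2,"ax": 0,"ay": 0,"az": 0},
    {"grip": -1,"tx": -1.81,"ty": -4.92,"tz": 0.2,"ax": 0,"ay": 0,"az": 0},
    {"grip": -1,"tx": -1.81,"ty": -4.92,"tz": 0.2,"ax": 0,"ay": 0,"az": 0},
    {"grip": -1,"tx": -1.81,"ty": -4.92,"tz": 0.2,"ax": 0,"ay": 0,"az": 0},
    {"grip": -1,"tx": 0,"ty": 0,"tz": 0,"ax": 0,"ay": 0,"az": 0}
  ]
}}

```text
time_s: 13.6
position: [587.8, -178.2, 252.7]
orientation: [-0.001, 0.08, 0.997, 0.0]
ft_force: [-0.0, 0.7, 0.3]
gripper_width: -0.0
finger_force: 0.0
```

```bash
python3 - <<'E'
from h import *
go((588,-175,215))
im=capture("scene"); k=9; x0,y0=155,85; P=ctrl.read_state()["position"]
big=cv2.resize(im[y0:y0+64,x0:x0+56],None,fx=k,fy=k,interpolation=cv2.INTER_CUBIC)
for u,c in zip(proj("scene",[P,P+[0,0,20],[588,-175,208]]),((0,0,255),(0,0,255),(0,255,0))): cv2.circle(big,tuple(int(v) for v in ((u-[x0,y0]+.5)*k)),3,c,-1)
cv2.imwrite("pics/crop6.png",big)
E
```

```text
t 13.6 pos [ 587.82 -178.25  252.65] yaw_y 80.85 tilt [-0.0011  0.0001] F [-0.03  0.66  0.31] M [0.049 0.029 0.025] w -0.0 ff 0.0
to (588, -175, 215) cm [0.03  0.323 3.765]
```

View pics/crop6.png

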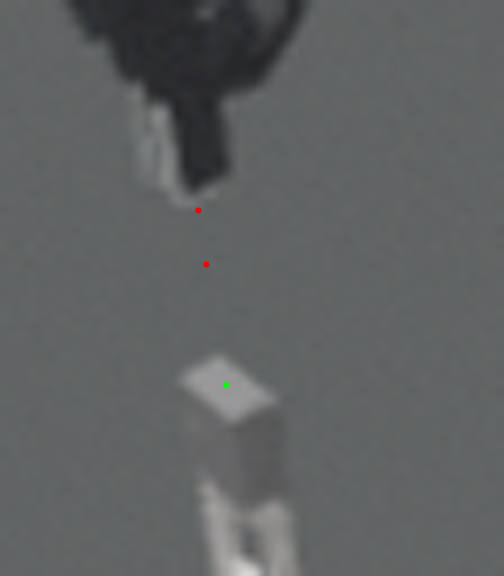

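The green dot (588,-175,208) falls right on the grip's top, so the calibration holds. The finger ends are seen about 25 mm above the reported TCP, so I expect contact with the grip top near TCP z≈183.

>>> {"api": "move_arm", "payload": {
  "moves": [
    {"grip": -1,"tx": 0,"ty": 0.3,"tz": 3.0,"ax": 0,"ay": 0,"az": 0},
    {"grip": -1,"tx": 0,"ty": 0,"tz": 2.0,"ax": 0,"ay": 0,"az": 0},
    {"grip": -1,"tx": 0,"ty": 0,"tz": 1.2,"ax": 0,"ay": 0,"az": 0},
    {"grip": -1,"tx": 0,"ty": 0,"tz": 0,"ax": 0,"ay": 0,"az": 0}
  ]
}}

```text
time_s: 14.15
position: [588.2, -170.9, 191.3]
orientation: [-0.0, 0.077, 0.997, 0.0]
ft_force: [-1.2, 0.2, 0.2]
gripper_width: 0.2
finger_force: 0.0
```

>>> {"api": "move_arm", "payload": {
  "moves": [
    {"grip": -1,"tx": 0,"ty": 0,"tz": 0.1,"ax": 0,"ay": 0,"az": 0},
    {"grip": -1,"tx": 0,"ty": 0,"tz": 0.1,"ax": 0,"ay": 0,"az": 0},
    {"grip": -1,"tx": 0,"ty": 0,"tz": 0.05,"ax": 0,"ay": 0,"az": 0}
  ]
}}

```text
time_s: 14.52
position: [588.6, -172.0, 189.4]
orientation: [0.0, 0.078, 0.997, -0.0]
ft_force: [-0.1, 0.0, -0.2]
gripper_width: 0.0
finger_force: 0.0
```

>>> {"api": "move_arm", "payload": {
  "moves": [
    {"grip": -1,"tx": 0,"ty": -0.2,"tz": 0.1,"ax": 0,"ay": 0,"az": 0},
    {"grip": -1,"tx": 0,"ty": 0,"tz": 0.1,"ax": 0,"ay": 0,"az": 0},
    {"grip": -1,"tx": 0,"ty": 0,"tz": 0.05,"ax": 0,"ay": 0,"az": 0},
    {"grip": -1,"tx": 0,"ty": 0,"tz": 0,"ax": 0,"ay": 0,"az": 0}
  ]
}}

```text
time_s: 15.02
position: [588.1, -173.8, 186.4]
orientation: [-0.0, 0.078, 0.997, 0.0]
ft_force: [-0.1, 0.9, -0.1]
gripper_width: 0.2
finger_force: 0.0
```

>>> {"api": "move_arm", "payload": {
  "moves": [
    {"grip": -1,"tx": 0,"ty": 0,"tz": 0.05,"ax": 0,"ay": 0,"az": 0},
    {"grip": -1,"tx": 0,"ty": 0,"tz": 0.05,"ax": 0,"ay": 0,"az": 0},
    {"grip": -1,"tx": 0,"ty": 0,"tz": 0.05,"ax": 0,"ay": 0,"az": 0}
  ]
}}

```text
time_s: 15.4
position: [588.1, -173.8, 185.0]
orientation: [0.0, 0.078, 0.997, 0.0]
ft_force: [-0.2, 0.7, 0.3]
gripper_width: -0.1
finger_force: 0.0
```

>>> {"api": "move_arm", "payload": {
  "moves": [
    {"grip": -1,"tx": 0,"ty": 0,"tz": 0.05,"ax": 0,"ay": 0,"az": 0},
    {"grip": -1,"tx": 0,"ty": 0,"tz": 0.05,"ax": 0,"ay": 0,"az": 0},
    {"grip": -1,"tx": 0,"ty": 0,"tz": 0.05,"ax": 0,"ay": 0,"az": 0}
  ]
}}

```text
time_s: 15.78
position: [588.1, -173.8, 183.5]
orientation: [0.0, 0.078, 0.997, 0.0]
ft_force: [0.3, 0.2, -0.8]
gripper_width: -0.2
finger_force: 0.0
```

>>> {"api": "move_arm", "payload": {
  "moves": [
    {"grip": -1,"tx": 0,"ty": 0,"tz": 0.05,"ax": 0,"ay": 0,"az": 0},
    {"grip": -1,"tx": 0,"ty": 0,"tz": 0.05,"ax": 0,"ay": 0,"az": 0},
    {"grip": -1,"tx": 0,"ty": 0,"tz": 0,"ax": 0,"ay": 0,"az": 0}
  ]
}}

```text
time_s: 16.15
position: [588.1, -173.8, 182.5]
orientation: [-0.0, 0.078, 0.997, 0.0]
ft_force: [-0.6, 0.1, 0.4]
gripper_width: -0.1
finger_force: 0.0
```

>>> {"api": "move_arm", "payload": {
  "moves": [
    {"grip": -1,"tx": 0,"ty": 0,"tz": 0.05,"ax": 0,"ay": 0,"az": 0},
    {"grip": -1,"tx": 0,"ty": 0,"tz": 0.05,"ax": 0,"ay": 0,"az": 0},
    {"grip": -1,"tx": 0,"ty": 0,"tz": 0.05,"ax": 0,"ay": 0,"az": 0}
  ]
}}

```text
time_s: 16.52
position: [588.1, -173.8, 180.9]
orientation: [0.0, 0.078, 0.997, 0.0]
ft_force: [0.4, -0.1, 0.1]
gripper_width: -0.0
finger_force: 0.0
```

```bash
python3 -c "
from h import *
st()"
```

```text
t 16.52 pos [ 588.12 -173.84  180.93] yaw_y 81.08 tilt [0.     0.0001] F [ 0.35 -0.09  0.13] M [0.018 0.005 0.003] w -0.0 ff 0.0
```

>>> {"api": "move_arm", "payload": {
  "moves": [
    {"grip": -1,"tx": 0,"ty": 0,"tz": 0.05,"ax": 0,"ay": 0,"az": 0},
    {"grip": -1,"tx": 0,"ty": 0,"tz": 0.05,"ax": 0,"ay": 0,"az": 0},
    {"grip": -1,"tx": 0,"ty": 0,"tz": 0.05,"ax": 0,"ay": 0,"az": 0}
  ]
}}

```text
time_s: 16.9
position: [588.5, -174.0, 180.3]
orientation: [0.001, 0.078, 0.997, -0.0]
ft_force: [-0.4, -0.0, 7.9]
gripper_width: -0.1
finger_force: 3.4
```

```bash
python3 -c "
from h import *
st()"
```

```text
t 16.9 pos [ 588.49 -174.03  180.27] yaw_y 81.08 tilt [ 0.0013 -0.0006] F [-0.42 -0.02  7.88] M [ 0.01   0.01  -0.044] w -0.1 ff 3.4
```

Contact with the grip top (208) reads 180.3, so the fingertip offset is 27.7 mm. The peg top is therefore 225.6 and its axis 220.6, which agrees with the camera. Now the grasp, aiming for a reading of about 143.

>>> {"api": "move_arm", "payload": {
  "moves": [
    {"grip": 1,"tx": 0,"ty": 0,"tz": -2,"ax": 0,"ay": 0,"az": 0},
    {"grip": 1,"tx": 0,"ty": 0,"tz": -1,"ax": 0,"ay": 0,"az": 0},
    {"grip": 1,"tx": 0,"ty": 0,"tz": 0,"ax": 0,"ay": 0,"az": 0},
    {"grip": 1,"tx": 0,"ty": 0,"tz": 0,"ax": 0,"ay": 0,"az": 0},
    {"grip": 1,"tx": 0,"ty": 0,"tz": 0,"ax": 0,"ay": 0,"az": 0},
    {"grip": 1,"tx": 0,"ty": 0,"tz": 0,"ax": 0,"ay": 0,"az": 0}
  ]
}}

```text
time_s: 17.65
position: [587.9, -173.8, 209.0]
orientation: [-0.0, 0.078, 0.997, 0.0]
ft_force: [0.4, 0.4, 0.2]
gripper_width: 85.3
finger_force: 0.0
```

>>> {"api": "move_arm", "payload": {
  "moves": [
    {"grip": 1,"tx": 0,"ty": 0,"tz": 1.5,"ax": 0,"ay": 0,"az": 0},
    {"grip": 1,"tx": 0,"ty": 0,"tz": 1.5,"ax": 0,"ay": 0,"az": 0},
    {"grip": 1,"tx": 0,"ty": 0,"tz": 1.5,"ax": 0,"ay": 0,"az": 0},
    {"grip": 1,"tx": 0,"ty": 0,"tz": 1.5,"ax": 0,"ay": 0,"az": 0},
    {"grip": 1,"tx": 0,"ty": 0,"tz": 0.6,"ax": 0,"ay": 0,"az": 0},
    {"grip": 1,"tx": 0,"ty": 0,"tz": 0,"ax": 0,"ay": 0,"az": 0}
  ]
}}

```text
time_s: 18.4
position: [587.9, -173.7, 143.1]
orientation: [-0.0, 0.078, 0.997, 0.0]
ft_force: [1.0, 0.2, 0.7]
gripper_width: 85.7
finger_force: 0.0
```

>>> {"api": "move_arm", "payload": {
  "grip_force": 40,
  "moves": [
    {"grip": -1,"tx": 0,"ty": 0,"tz": 0,"ax": 0,"ay": 0,"az": 0},
    {"grip": -1,"tx": 0,"ty": 0,"tz": 0,"ax": 0,"ay": 0,"az": 0},
    {"grip": -1,"tx": 0,"ty": 0,"tz": 0,"ax": 0,"ay": 0,"az": 0},
    {"grip": -1,"tx": 0,"ty": 0,"tz": 0,"ax": 0,"ay": 0,"az": 0},
    {"grip": -1,"tx": 0,"ty": 0,"tz": 0,"ax": 0,"ay": 0,"az": 0},
    {"grip": -1,"tx": 0,"ty": 0,"tz": 0,"ax": 0,"ay": 0,"az": 0},
    {"grip": -1,"tx": 0,"ty": 0,"tz": 0,"ax": 0,"ay": 0,"az": 0},
    {"grip": -1,"tx": 0,"ty": 0,"tz": 0,"ax": 0,"ay": 0,"az": 0}
  ]
}}

```text
time_s: 19.4
position: [588.4, -174.0, 144.0]
orientation: [0.0, 0.078, 0.997, -0.0]
ft_force: [-0.4, -0.3, 6.3]
gripper_width: 31.6
finger_force: 40.8
```

```bash
python3 -c "
from h import *
st()"
```

```text
t 19.4 pos [ 588.4  -174.04  143.97] yaw_y 81.08 tilt [ 0.0008 -0.0005] F [-0.38 -0.33  6.31] M [-0.246  0.038 -0.004] w 31.6 ff 40.8
```

>>> {"api": "move_arm", "payload": {
  "grip_force": 60,
  "moves": [
    {"grip": -1,"tx": 0,"ty": 0,"tz": -0.5,"ax": 0,"ay": 0,"az": 0},
    {"grip": -1,"tx": 0,"ty": 0,"tz": -1.5,"ax": 0,"ay": 0,"az": 0},
    {"grip": -1,"tx": 0,"ty": 0,"tz": -2,"ax": 0,"ay": 0,"az": 0},
    {"grip": -1,"tx": 0,"ty": 0,"tz": -2,"ax": 0,"ay": 0,"az": 0},
    {"grip": -1,"tx": 0,"ty": 0,"tz": -2,"ax": 0,"ay": 0,"az": 0},
    {"grip": -1,"tx": 0,"ty": 0,"tz": -1.5,"ax": 0,"ay": 0,"az": 0},
    {"grip": -1,"tx": 0,"ty": 0,"tz": -0.7,"ax": 0,"ay": 0,"az": 0},
    {"grip": -1,"tx": 0,"ty": 0,"tz": 0,"ax": 0,"ay": 0,"az": -10.6}
  ]
}}

```text
time_s: 20.4
position: [588.3, -173.9, 245.9]
orientation: [0.0, -0.016, 1.0, -0.0]
ft_force: [-0.3, 0.5, -4.3]
gripper_width: 31.6
finger_force: 59.8
```

```bash
python3 -c "
from h import *
go((440,60,246),(436,181.8,246))"
```

```text
t 20.4 pos [ 588.26 -173.88  245.89] yaw_y 91.87 tilt [ 0.0003 -0.    ] F [-0.26  0.48 -4.28] M [-0.043 -0.037  0.016] w 31.6 ff 59.8
to (440, 60, 246) cm [ 1.4054e+01  2.3860e+01 -1.6000e-02]
to (436, 181.8, 246) cm [ 2.0000e-03  1.2187e+01 -0.0000e+00]
```

>>> {"api": "move_arm", "payload": {
  "moves": [
    {"grip": -1,"tx": 1.0,"ty": 1.7,"tz": 0,"ax": 0,"ay": 0,"az": 0},
    {"grip": -1,"tx": 2.0,"ty": 3.4,"tz": 0,"ax": 0,"ay": 0,"az": 0},
    {"grip": -1,"tx": 2.2,"ty": 3.7,"tz": 0,"ax": 0,"ay": 0,"az": 0},
    {"grip": -1,"tx": 2.2,"ty": 3.7,"tz": 0,"ax": 0,"ay": 0,"az": 0},
    {"grip": -1,"tx": 2.2,"ty": 3.7,"tz": 0,"ax": 0,"ay": 0,"az": 0},
    {"grip": -1,"tx": 2.2,"ty": 3.7,"tz": 0,"ax": 0,"ay": 0,"az": 0},
    {"grip": -1,"tx": 2.2,"ty": 3.7,"tz": 0,"ax": 0,"ay": 0,"az": 0},
    {"grip": -1,"tx": 0.05,"ty": 3.7,"tz": 0,"ax": 0,"ay": 0,"az": 0}
  ]
}}

```text
time_s: 21.4
position: [438.4, 96.0, 245.7]
orientation: [0.0, -0.015, 1.0, 0.0]
ft_force: [0.7, 0.7, -4.1]
gripper_width: 30.9
finger_force: 60.4
```

>>> {"api": "move_arm", "payload": {
  "moves": [
    {"grip": -1,"tx": 0,"ty": 3.5,"tz": 0,"ax": 0,"ay": 0,"az": 0},
    {"grip": -1,"tx": 0,"ty": 2.9,"tz": 0,"ax": 0,"ay": 0,"az": 0},
    {"grip": -1,"tx": 0,"ty": 1.5,"tz": 0,"ax": 0,"ay": 0,"az": 0},
    {"grip": -1,"tx": 0,"ty": 0,"tz": 0,"ax": 0,"ay": 0,"az": 0},
    {"grip": -1,"tx": 0,"ty": 0,"tz": 0,"ax": 0,"ay": 0,"az": 0}
  ]
}}

```text
time_s: 22.02
position: [437.4, 173.2, 245.4]
orientation: [-0.0, -0.014, 1.0, -0.0]
ft_force: [0.4, 0.3, -2.7]
gripper_width: 31.4
finger_force: 60.7
```

```bash
python3 -c "
from h import *
go((440,182,218),(460,182.7,218))"
```

```text
t 22.02 pos [437.4  173.15 245.37] yaw_y 91.65 tilt [-0.0003 -0.0003] F [ 0.4   0.28 -2.7 ] M [-0.008  0.029  0.005] w 31.4 ff 60.7
to (440, 182, 218) cm [-0.286  0.878  2.736]
to (460, 182.7, 218) cm [-2.001e+00  1.200e-02 -1.000e-03]
```

>>> {"api": "move_arm", "payload": {
  "moves": [
    {"grip": -1,"tx": -0.25,"ty": 0.88,"tz": 0.8,"ax": 0,"ay": 0,"az": 0},
    {"grip": -1,"tx": 0,"ty": 0,"tz": 1.2,"ax": 0,"ay": 0,"az": 0},
    {"grip": -1,"tx": 0,"ty": 0,"tz": 0.76,"ax": 0,"ay": 0,"az": 0},
    {"grip": -1,"tx": 0,"ty": 0,"tz": 0,"ax": 0,"ay": 0,"az": 0},
    {"grip": -1,"tx": 0,"ty": 0,"tz": 0,"ax": 0,"ay": 0,"az": 0}
  ]
}}

```text
time_s: 22.65
position: [439.6, 182.7, 218.1]
orientation: [0.0, -0.015, 1.0, 0.0]
ft_force: [-0.2, 0.6, -2.6]
gripper_width: 31.2
finger_force: 60.6
```

```bash
python3 - <<'E'
from h import *
s,R=st()
a=capture("scene"); b=capture("top"); k=8
c=lambda im,x0,y0: cv2.resize(im[y0:y0+70,x0:x0+50],None,fx=k,fy=k,interpolation=cv2.INTER_CUBIC)
cv2.imwrite("pics/crop7.png",np.hstack([c(a,285,120),c(b,195,180)]))
print(proj("scene",[s["position"]-[0,0,1]]),"eye")
E
```

```text
t 22.65 pos [439.64 182.69 218.11] yaw_y 91.68 tilt [0.0003 0.0001] F [-0.21  0.6  -2.58] M [-0.001 -0.012 -0.018] w 31.2 ff 60.6
[[313.28886324 149.75217581]] eye
```

View pics/crop7.png

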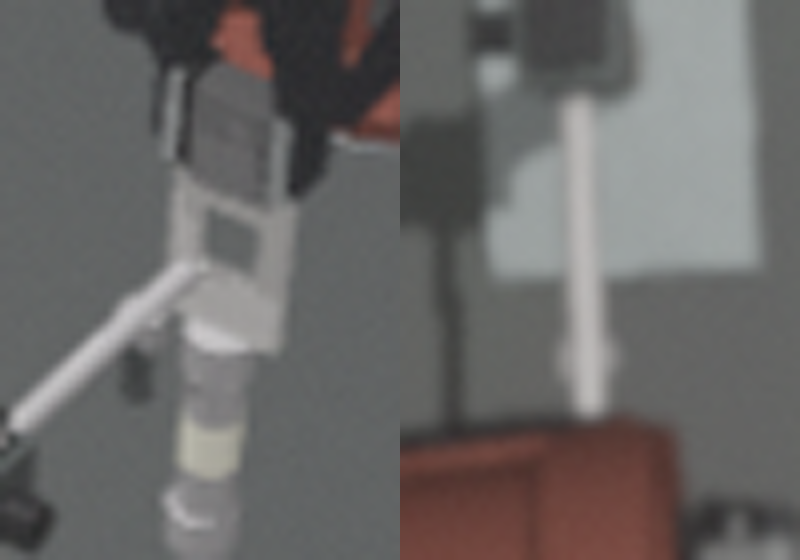

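The eye is at scene (313.7,150), right where predicted (313.3,149.8). The peg points from its tip at (308.7,154.4) at the eye's middle. I'll slide on gently, first past the tip.

>>> {"api": "move_arm", "payload": {
  "moves": [
    {"grip": -1,"tx": -0.6,"ty": 0,"tz": 0.05,"ax": 0,"ay": 0,"az": 0},
    {"grip": -1,"tx": -0.6,"ty": 0,"tz": 0,"ax": 0,"ay": 0,"az": 0},
    {"grip": -1,"tx": -0.6,"ty": 0,"tz": 0,"ax": 0,"ay": 0,"az": 0},
    {"grip": -1,"tx": -0.4,"ty": 0,"tz": 0,"ax": 0,"ay": 0,"az": 0},
    {"grip": -1,"tx": -0.4,"ty": 0,"tz": 0,"ax": 0,"ay": 0,"az": 0},
    {"grip": -1,"tx": -0.4,"ty": 0,"tz": 0,"ax": 0,"ay": 0,"az": 0},
    {"grip": -1,"tx": -0.2,"ty": 0,"tz": 0,"ax": 0,"ay": 0,"az": 0}
  ]
}}

```text
time_s: 23.62
position: [471.8, 183.7, 217.4]
orientation: [0.0, -0.015, 1.0, 0.0]
ft_force: [-0.4, 0.6, -4.0]
gripper_width: 31.1
finger_force: 60.6
```

```bash
python3 -c "
from h import *
go((537,185.4,217.6))"
```

```text
t 23.62 pos [471.79 183.69 217.38] yaw_y 91.68 tilt [0.     0.0001] F [-0.36  0.62 -3.98] M [ 0.006 -0.009 -0.001] w 31.1 ff 60.6
to (537, 185.4, 217.6) cm [-6.523 -0.021 -0.022]
```

>>> {"api": "move_arm", "payload": {
  "moves": [
    {"grip": -1,"tx": -0.4,"ty": 0,"tz": 0,"ax": 0,"ay": 0,"az": 0},
    {"grip": -1,"tx": -0.4,"ty": 0,"tz": 0,"ax": 0,"ay": 0,"az": 0},
    {"grip": -1,"tx": -0.4,"ty": 0,"tz": 0,"ax": 0,"ay": 0,"az": 0},
    {"grip": -1,"tx": -0.4,"ty": 0,"tz": 0,"ax": 0,"ay": 0,"az": 0}
  ]
}}

```text
time_s: 24.12
position: [487.8, 184.2, 217.4]
orientation: [0.0, -0.015, 1.0, 0.0]
ft_force: [-0.1, 1.0, -2.9]
gripper_width: 31.3
finger_force: 60.6
```

>>> {"api": "move_arm", "payload": {
  "moves": [
    {"grip": -1,"tx": -0.4,"ty": 0,"tz": 0,"ax": 0,"ay": 0,"az": 0},
    {"grip": -1,"tx": -0.4,"ty": 0,"tz": 0,"ax": 0,"ay": 0,"az": 0},
    {"grip": -1,"tx": -0.4,"ty": 0,"tz": 0,"ax": 0,"ay": 0,"az": 0},
    {"grip": -1,"tx": -0.4,"ty": 0,"tz": 0,"ax": 0,"ay": 0,"az": 0}
  ]
}}

```text
time_s: 24.62
position: [503.8, 184.7, 217.4]
orientation: [-0.0, -0.015, 1.0, 0.0]
ft_force: [0.3, -0.2, -3.7]
gripper_width: 30.9
finger_force: 60.6
```

>>> {"api": "move_arm", "payload": {
  "moves": [
    {"grip": -1,"tx": -0.4,"ty": 0,"tz": 0,"ax": 0,"ay": 0,"az": 0},
    {"grip": -1,"tx": -0.4,"ty": 0,"tz": 0,"ax": 0,"ay": 0,"az": 0},
    {"grip": -1,"tx": -0.4,"ty": 0,"tz": 0,"ax": 0,"ay": 0,"az": 0},
    {"grip": -1,"tx": -0.4,"ty": 0,"tz": 0,"ax": 0,"ay": 0,"az": 0}
  ]
}}

```text
time_s: 25.12
position: [519.9, 185.1, 217.4]
orientation: [0.0, -0.015, 1.0, 0.0]
ft_force: [-0.9, -0.2, -3.1]
gripper_width: 31.3
finger_force: 60.6
```

>>> {"api": "move_arm", "payload": {
  "moves": [
    {"grip": -1,"tx": -0.4,"ty": 0,"tz": 0,"ax": 0,"ay": 0,"az": 0},
    {"grip": -1,"tx": -0.4,"ty": 0,"tz": 0,"ax": 0,"ay": 0,"az": 0},
    {"grip": -1,"tx": -0.4,"ty": 0,"tz": 0,"ax": 0,"ay": 0,"az": 0},
    {"grip": -1,"tx": -0.4,"ty": 0,"tz": 0,"ax": 0,"ay": 0,"az": 0}
  ]
}}

```text
time_s: 25.62
position: [535.8, 185.6, 217.4]
orientation: [0.0, -0.015, 1.0, 0.0]
ft_force: [-0.2, 0.6, -2.8]
gripper_width: 30.9
finger_force: 60.6
```

```bash
python3 -c "
from h import *
st()"
```

```text
t 25.62 pos [535.81 185.61 217.43] yaw_y 91.68 tilt [0.0001 0.0001] F [-0.16  0.65 -2.81] M [0.016 0.018 0.005] w 30.9 ff 60.6
```

No snag. Now 3 mm deeper, a wait for the flap to fall, then back toward it.

>>> {"api": "move_arm", "payload": {
  "moves": [
    {"grip": -1,"tx": -0.3,"ty": 0,"tz": 0,"ax": 0,"ay": 0,"az": 0},
    {"grip": -1,"tx": 0,"ty": 0,"tz": 0,"ax": 0,"ay": 0,"az": 0},
    {"grip": -1,"tx": 0,"ty": 0,"tz": 0,"ax": 0,"ay": 0,"az": 0},
    {"grip": -1,"tx": 0,"ty": 0,"tz": 0,"ax": 0,"ay": 0,"az": 0},
    {"grip": -1,"tx": 0,"ty": 0,"tz": 0,"ax": 0,"ay": 0,"az": 0},
    {"grip": -1,"tx": 0,"ty": 0,"tz": 0,"ax": 0,"ay": 0,"az": 0}
  ]
}}

```text
time_s: 26.38
position: [538.5, 185.7, 217.4]
orientation: [0.0, -0.015, 1.0, 0.0]
ft_force: [-1.0, -0.5, -3.3]
gripper_width: 31.4
finger_force: 60.6
```

>>> {"api": "move_arm", "payload": {
  "moves": [
    {"grip": -1,"tx": 0.5,"ty": 0,"tz": 0,"ax": 0,"ay": 0,"az": 0},
    {"grip": -1,"tx": 0.6,"ty": 0,"tz": 0,"ax": 0,"ay": 0,"az": 0},
    {"grip": -1,"tx": 0.6,"ty": 0,"tz": 0,"ax": 0,"ay": 0,"az": 0},
    {"grip": -1,"tx": 0.6,"ty": 0,"tz": 0,"ax": 0,"ay": 0,"az": 0},
    {"grip": -1,"tx": 0.6,"ty": 0,"tz": 0,"ax": 0,"ay": 0,"az": 0},
    {"grip": -1,"tx": 0.4,"ty": 0,"tz": 0,"ax": 0,"ay": 0,"az": 0},
    {"grip": -1,"tx": 0.3,"ty": 0,"tz": 0,"ax": 0,"ay": 0,"az": 0},
    {"grip": -1,"tx": 0,"ty": 0,"tz": 0,"ax": 0,"ay": 0,"az": 0}
  ]
}}

```text
time_s: 27.38
position: [502.5, 184.6, 217.5]
orientation: [0.0, -0.015, 1.0, 0.0]
ft_force: [0.5, 0.2, -3.5]
gripper_width: 31.1
finger_force: 60.6
```

>>> {"api": "move_arm", "payload": {
  "moves": [
    {"grip": -1,"tx": 0.1,"ty": 0,"tz": 0,"ax": 0,"ay": 0,"az": 0},
    {"grip": -1,"tx": 0.1,"ty": 0,"tz": 0,"ax": 0,"ay": 0,"az": 0},
    {"grip": -1,"tx": 0,"ty": 0,"tz": 0,"ax": 0,"ay": 0,"az": 0}
  ]
}}

```text
time_s: 27.75
position: [500.5, 184.6, 217.4]
orientation: [-0.0, -0.015, 1.0, 0.0]
ft_force: [-0.7, 0.2, -3.7]
gripper_width: 31.0
finger_force: 60.6
```

>>> {"api": "move_arm", "payload": {
  "moves": [
    {"grip": -1,"tx": 0.1,"ty": 0,"tz": 0,"ax": 0,"ay": 0,"az": 0},
    {"grip": -1,"tx": 0.1,"ty": 0,"tz": 0,"ax": 0,"ay": 0,"az": 0},
    {"grip": -1,"tx": 0,"ty": 0,"tz": 0,"ax": 0,"ay": 0,"az": 0}
  ]
}}

```text
time_s: 28.12
position: [498.5, 184.5, 217.4]
orientation: [0.0, -0.015, 1.0, 0.0]
ft_force: [-0.3, 0.8, -4.4]
gripper_width: 31.1
finger_force: 60.6
```

>>> {"api": "move_arm", "payload": {
  "moves": [
    {"grip": -1,"tx": 0.05,"ty": 0,"tz": 0,"ax": 0,"ay": 0,"az": 0},
    {"grip": -1,"tx": 0.05,"ty": 0,"tz": 0,"ax": 0,"ay": 0,"az": 0},
    {"grip": -1,"tx": 0.03,"ty": 0,"tz": 0,"ax": 0,"ay": 0,"az": 0}
  ]
}}

```text
time_s: 28.5
position: [497.2, 184.5, 217.4]
orientation: [0.0, -0.015, 1.0, 0.0]
ft_force: [-0.7, 0.0, -4.4]
gripper_width: 31.4
finger_force: 60.6
```

>>> {"api": "move_arm", "payload": {
  "moves": [
    {"grip": -1,"tx": 0.05,"ty": 0,"tz": 0,"ax": 0,"ay": 0,"az": 0},
    {"grip": -1,"tx": 0.05,"ty": 0,"tz": 0,"ax": 0,"ay": 0,"az": 0},
    {"grip": -1,"tx": 0.03,"ty": 0,"tz": 0,"ax": 0,"ay": 0,"az": 0}
  ]
}}

```text
time_s: 28.88
position: [496.4, 184.4, 217.5]
orientation: [0.001, -0.015, 1.0, 0.0]
ft_force: [4.2, -0.3, -5.3]
gripper_width: 31.4
finger_force: 60.4
```

Caught: 4.2 N against the shut flap. I'll hold it steady.

>>> {"api": "move_arm", "payload": {
  "moves": [
    {"grip": -1,"tx": 0,"ty": 0,"tz": 0,"ax": 0,"ay": 0,"az": 0},
    {"grip": -1,"tx": 0,"ty": 0,"tz": 0,"ax": 0,"ay": 0,"az": 0}
  ]
}}

```text
time_s: 29.12
position: [496.3, 184.4, 217.5]
orientation: [0.0, -0.015, 1.0, 0.0]
ft_force: [5.2, -0.1, -5.0]
gripper_width: 31.2
finger_force: 60.4
```

>>> {"api": "move_arm", "payload": {
  "moves": [
    {"grip": -1,"tx": -0.007,"ty": 0,"tz": 0,"ax": 0,"ay": 0,"az": 0},
    {"grip": -1,"tx": 0,"ty": 0,"tz": 0,"ax": 0,"ay": 0,"az": 0},
    {"grip": -1,"tx": 0,"ty": 0,"tz": 0,"ax": 0,"ay": 0,"az": 0},
    {"grip": -1,"tx": 0,"ty": 0,"tz": 0,"ax": 0,"ay": 0,"az": 0}
  ]
}}

```text
time_s: 29.62
position: [496.3, 184.4, 217.5]
orientation: [0.0, -0.015, 1.0, 0.0]
ft_force: [5.0, 0.7, -6.1]
gripper_width: 31.3
finger_force: 60.4
```

>>> {"api": "move_arm", "payload": {
  "moves": [
    {"grip": -1,"tx": 0,"ty": 0,"tz": 0,"ax": 0,"ay": 0,"az": 0},
    {"grip": -1,"tx": 0,"ty": 0,"tz": 0,"ax": 0,"ay": 0,"az": 0},
    {"grip": -1,"tx": 0,"ty": 0,"tz": 0,"ax": 0,"ay": 0,"az": 0},
    {"grip": -1,"tx": 0,"ty": 0,"tz": 0,"ax": 0,"ay": 0,"az": 0},
    {"grip": -1,"tx": 0,"ty": 0,"tz": 0,"ax": 0,"ay": 0,"az": 0},
    {"grip": -1,"tx": 0,"ty": 0,"tz": 0,"ax": 0,"ay": 0,"az": 0},
    {"grip": -1,"tx": 0,"ty": 0,"tz": 0,"ax": 0,"ay": 0,"az": 0},
    {"grip": -1,"tx": 0,"ty": 0,"tz": 0,"ax": 0,"ay": 0,"az": 0}
  ]
}}

```text
time_s: 30.62
position: [496.3, 184.4, 217.5]
orientation: [0.0, -0.015, 1.0, 0.0]
ft_force: [5.1, 0.4, -5.0]
gripper_width: 31.4
finger_force: 60.4
```

Held at about 5 N for 1.7 s. Now I'll ease off inward and lower onto the peg.

>>> {"api": "move_arm", "payload": {
  "moves": [
    {"grip": -1,"tx": -0.3,"ty": 0,"tz": 0,"ax": 0,"ay": 0,"az": 0},
    {"grip": -1,"tx": -0.6,"ty": 0,"tz": 0,"ax": 0,"ay": 0,"az": 0},
    {"grip": -1,"tx": -0.6,"ty": 0,"tz": 0,"ax": 0,"ay": 0,"az": 0},
    {"grip": -1,"tx": -0.3,"ty": 0,"tz": 0,"ax": 0,"ay": 0,"az": 0},
    {"grip": -1,"tx": 0,"ty": 0,"tz": 0.1,"ax": 0,"ay": 0,"az": 0},
    {"grip": -1,"tx": 0,"ty": 0,"tz": 0.1,"ax": 0,"ay": 0,"az": 0},
    {"grip": -1,"tx": 0,"ty": 0,"tz": 0.05,"ax": 0,"ay": 0,"az": 0},
    {"grip": -1,"tx": 0,"ty": 0,"tz": 0,"ax": 0,"ay": 0,"az": 0}
  ]
}}

```text
time_s: 31.62
position: [513.9, 184.9, 214.9]
orientation: [0.0, -0.015, 1.0, 0.0]
ft_force: [-0.4, 0.8, -3.6]
gripper_width: 31.7
finger_force: 60.6
```

```bash
python3 -c "
from h import *
st()"
```

```text
t 31.62 pos [513.93 184.93 214.93] yaw_y 91.68 tilt [0. 0.] F [-0.39  0.82 -3.59] M [ 0.015 -0.05   0.014] w 31.7 ff 60.6
```

>>> {"api": "move_arm", "payload": {
  "moves": [
    {"grip": -1,"tx": 0,"ty": 0,"tz": 0.05,"ax": 0,"ay": 0,"az": 0},
    {"grip": -1,"tx": 0,"ty": 0,"tz": 0.03,"ax": 0,"ay": 0,"az": 0},
    {"grip": -1,"tx": 0,"ty": 0,"tz": 0,"ax": 0,"ay": 0,"az": 0}
  ]
}}

```text
time_s: 32.0
position: [514.0, 185.0, 214.1]
orientation: [0.0, -0.015, 1.0, 0.0]
ft_force: [-0.6, 0.2, -3.2]
gripper_width: 31.2
finger_force: 60.6
```

>>> {"api": "move_arm", "payload": {
  "moves": [
    {"grip": -1,"tx": 0,"ty": 0,"tz": 0.05,"ax": 0,"ay": 0,"az": 0},
    {"grip": -1,"tx": 0,"ty": 0,"tz": 0.03,"ax": 0,"ay": 0,"az": 0},
    {"grip": -1,"tx": 0,"ty": 0,"tz": 0,"ax": 0,"ay": 0,"az": 0}
  ]
}}

```text
time_s: 32.38
position: [514.1, 184.9, 213.6]
orientation: [0.0, -0.015, 1.0, 0.0]
ft_force: [-1.1, 0.4, -0.9]
gripper_width: 31.6
finger_force: 60.7
```

>>> {"api": "move_arm", "payload": {
  "grip_force": 20,
  "moves": [
    {"grip": -1,"tx": 0,"ty": 0,"tz": 0.03,"ax": 0,"ay": 0,"az": 0},
    {"grip": -1,"tx": 0,"ty": 0,"tz": 0,"ax": 0,"ay": 0,"az": 0},
    {"grip": -1,"tx": 0,"ty": 0,"tz": 0,"ax": 0,"ay": 0,"az": 0}
  ]
}}

```text
time_s: 32.75
position: [514.1, 185.0, 213.4]
orientation: [0.0, -0.015, 1.0, 0.0]
ft_force: [-1.5, 0.6, 3.0]
gripper_width: 31.4
finger_force: 61.1
```

```bash
python3 -c "
from h import *
st()"
```

```text
t 32.75 pos [514.12 184.97 213.38] yaw_y 91.69 tilt [0.0005 0.0001] F [-1.47  0.59  2.98] M [-0.029  0.379 -0.031] w 31.4 ff 61.1
```

The peg now carries it. Release.

>>> {"api": "move_arm", "payload": {
  "moves": [
    {"grip": -0.2,"tx": 0,"ty": 0,"tz": 0,"ax": 0,"ay": 0,"az": 0},
    {"grip": -0.1,"tx": 0,"ty": 0,"tz": 0,"ax": 0,"ay": 0,"az": 0},
    {"grip": 0,"tx": 0,"ty": 0,"tz": 0,"ax": 0,"ay": 0,"az": 0},
    {"grip": 0.3,"tx": 0,"ty": 0,"tz": 0,"ax": 0,"ay": 0,"az": 0},
    {"grip": 0.3,"tx": 0,"ty": 0,"tz": 0,"ax": 0,"ay": 0,"az": 0},
    {"grip": 0.3,"tx": 0,"ty": 0,"tz": 0,"ax": 0,"ay": 0,"az": 0}
  ]
}}

```text
time_s: 33.5
position: [514.0, 184.9, 213.0]
orientation: [0.0, -0.015, 1.0, 0.0]
ft_force: [-0.8, 0.1, -0.1]
gripper_width: 55.5
finger_force: 0.0
```

```bash
python3 -c "
from h import *
st()"
```

```text
t 33.5 pos [514.04 184.95 213.03] yaw_y 91.68 tilt [0.0001 0.0001] F [-0.76  0.12 -0.1 ] M [0.041 0.008 0.028] w 55.5 ff 0.0
```

>>> {"api": "move_arm", "payload": {
  "moves": [
    {"grip": 0.3,"tx": 0,"ty": 0,"tz": -1,"ax": 0,"ay": 0,"az": 0},
    {"grip": 0.3,"tx": 0,"ty": 0,"tz": -2,"ax": 0,"ay": 0,"az": 0},
    {"grip": 0.3,"tx": 0,"ty": 0,"tz": -4,"ax": 0,"ay": 0,"az": 0},
    {"grip": 0.3,"tx": 0,"ty": 0,"tz": -4,"ax": 0,"ay": 0,"az": 0},
    {"grip": 0.3,"tx": 2,"ty": -4,"tz": -2,"ax": 0,"ay": 0,"az": 0},
    {"grip": 0.3,"tx": 2,"ty": -4,"tz": 0,"ax": 0,"ay": 0,"az": 0},
    {"grip": 0.3,"tx": 0,"ty": -4,"tz": 0,"ax": 0,"ay": 0,"az": 0},
    {"grip": 0.3,"tx": 0,"ty": -4,"tz": 0,"ax": 0,"ay": 0,"az": 0}
  ]
}}

```text
time_s: 34.5
position: [478.6, 22.7, 344.1]
orientation: [0.001, -0.015, 1.0, -0.0]
ft_force: [0.8, 0.3, 0.5]
gripper_width: 55.7
finger_force: 0.0
```

>>> {"api": "move_arm", "payload": {
  "moves": [
    {"grip": 0.3,"tx": 0,"ty": 0,"tz": 0,"ax": 0,"ay": 0,"az": 0},
    {"grip": 0.3,"tx": 0,"ty": 0,"tz": 0,"ax": 0,"ay": 0,"az": 0},
    {"grip": 0.3,"tx": 0,"ty": 0,"tz": 0,"ax": 0,"ay": 0,"az": 0},
    {"grip": 0.3,"tx": 0,"ty": 0,"tz": 0,"ax": 0,"ay": 0,"az": 0}
  ]
}}

```text
time_s: 35.0
position: [478.7, 24.6, 343.2]
orientation: [0.0, -0.015, 1.0, 0.0]
ft_force: [-0.3, 0.7, -0.6]
gripper_width: 55.5
finger_force: 0.0
```

```bash
python3 - <<'E'
from h import *
st(); a=capture("scene")
cv2.imwrite("pics/final.png",cv2.resize(a[105:225,215:345],None,fx=5,fy=5,interpolation=cv2.INTER_CUBIC))
E
```

```text
t 35.0 pos [478.74  24.6  343.16] yaw_y 91.76 tilt [0.0002 0.0002] F [-0.31  0.67 -0.6 ] M [-0.025 -0.008  0.01 ] w 55.5 ff 0.0
```

View pics/final.png

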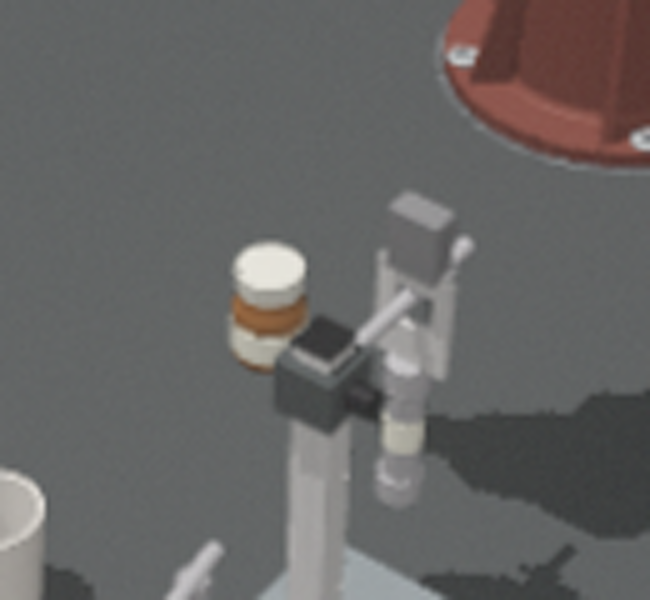

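The column hangs upright on the grey stand's peg: the peg goes into the eye at crop (415,300), its tip shows beyond at (463,245), and the gripper is clear. Handing in.

```bash
python3 -c "
from h import *
print(order.hand_in())"
```

```text
the job is handed in; nothing more can be done
None
```

The column hangs upright by its eye on the grey stand's peg, proven caught by about 5 N for 1.7 s against the shut flap, released, and handed in at about 35 s; no result came back.

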